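# Hang the scrap pail on the pantry rail

## Task

Take the S-hook out of its wooden block and lower its upper curl gently onto the steel rail to the right of the brass stop ring; keep hold of it until it bears on the rail, then slide it left along the rail, still resting on it, until it comes up softly against the ring. Then hang the green pail by its wire bail in the hook's lower curl, so that the pail hangs free from the hook, the hook stays next to the ring, and the other things stay where they are.

Things in the scene. Friction and masses are not known exactly. Their poses are not given: they have to be found in the camera images.
- rail: fixed rail stand: two uprights (27 mm thick, feet 170 mm long in x, 14 mm high) 160 mm left and right of its middle carry a level round steel rail (the bar), 12 mm thick, that bears over 25 N. Origin on the worktop under the rail's middle; x away from the robot, y left along the rail. The rail's axis lies over x = 0, 258 to 272 mm above the worktop, set by hand, not measured: find it by touch or eye.
- rail_mid (a point): the rail's middle, at its nominal height of 265 mm; the real axis is up to 7 mm above or below this point. On the rail sits a brass stop ring (24 mm across, 10 mm long), its centre 20 to 80 mm left (+y) of this point, screwed fast and not measured: find it by touch or eye. A hook touching it is centred 11 mm right of its centre.
- block: fixed wooden block, 100 x 80 x 45 mm, with a slot 35 mm deep in its top in which the S-hook stands upright; origin at the centre of its underside, same axes as the hook at the start; lift the hook 45 mm straight up to free it
- hook_grip (a point): centre of the dark wooden grip (26 x, 14 y, 38 mm z) on top of a loose flat-strap steel S-hook, 195 mm tall, 12 mm wide in y, 100 g, all in one upright x-z plane. Pinch the 14 mm. z up; x roughly away from the robot at the start. Upper curl: open tip on the +x side, pointing down. Lower curl: open tip on the -x side, pointing up. Metal crown starts 29 mm below this point.
- hook_seat (a point): where the rail's axis lies once the hook is seated: 40 mm straight below the grip's centre. Upper curl 22 mm wide inside; its tip ends 27 mm below this point at x = 11 to 20 mm. The rail's axis can pass under the tip, coming from +x, anywhere 33 to 53 mm below this point as far as x = 0; then lower the hook over it.
- hook_curl (a point): where the bail's axis lies once the pail hangs: 167.5 mm straight below the grip's centre. Lower curl 22 mm wide inside; its tip ends 29 mm above this point at x = -11 to -20 mm; the shank rises at x = +11 mm to 43 mm above this point, then slants to x = -11 mm at 73 mm above.
- pail_tab (a point): centre of the wooden tab handle's grasp area on a loose green metal pail (80 mm across, 50 mm high, 120 to 195 g). Tab on the pail's -x side, toward the robot; 9 mm thick (y), 32 mm high; reaches 22 mm outward, 26 mm inward from here. 34 mm above the pail's underside. Pinch across y, firmly (about 40 N). z up, x from tab to pail.
- pail_bail (a point): middle of the straight top of the pail's stiff upright wire bail: 5 mm wire, 52 mm along the pail's y; 62 mm in +x and 71 mm above the tab's point. Hung here, the pail hangs about upright.
- tea_tin: bystander: green round tea tin, 72 mm wide, 105 mm high; origin at its underside
- spice_a: bystander: spice jar with red lid, 45 mm wide, 106 mm high; origin at its underside
- spice_b: bystander: spice jar with red lid, 45 mm wide, 106 mm high; origin at its underside
- salt: bystander: round wooden salt box with lid, 89 mm wide, 81 mm high; origin at its underside
- lime: bystander: green lime, 60 mm long; origin at its underside

How it is judged (in metres and radians):
On the way, in this order (a step that is already met when the one before it is completed fails the run):
1. the hook's upper curl bears on the rail, right of the ring, while the gripper still holds it (contact force between hook and bar above 1 N and contact force between the fingers and hook above 1 N and x of hook_seat in the frame of bar between -0.007 and 0.007 m and z of hook_seat in the frame of bar between -0.004 and 0.004 m), for 0.1 s.
2. still on the rail and held, the hook touches the brass ring (contact force between hook and ring above 0.8 N and contact force between the fingers and hook above 1 N and x of hook_seat in the frame of bar between -0.007 and 0.007 m and z of hook_seat in the frame of bar between -0.004 and 0.004 m and y of hook_seat in the frame of ring between -0.02 and -0.008 m), for 0.1 s.
At the end, for the whole second after the job is handed in: The hook hangs upright (within 0.25 rad) on the rail with at most about 9 mm between it and the ring; the pail's bail lies in the lower curl (within 12 mm of its seat); the pail hangs upright (within 0.3 rad) clear of the worktop, carried by the hook, still and released (x of hook_seat in the frame of bar between -0.008 and 0.008 m and z of hook_seat in the frame of bar between -0.005 and 0.005 m and y of hook_seat in the frame of ring between -0.02 and -0.008 m and angle between hook's own z axis and vertical below 0.25 rad and contact force between hook and pail above 0.6 N and distance between pail_bail and hook_curl below 0.012 m and angle between pail's own z axis and vertical below 0.3 rad and height (world z) of pail above 0.015 m and linear speed of each of pail, hook below 0.05 m/s and contact force between the fingers and pail below 0.1 N and contact force between the fingers and hook below 0.1 N); the robot touches nothing.
It fails at once if hook pressed on the rail with more than 20 N (contact force between hook and bar above 20 N).
It fails at once if hook pushed against the ring with more than 20 N (contact force between hook and ring above 20 N).
It fails at once if pail pressed on the hook with more than 20 N (contact force between pail and hook above 20 N).
It fails at once if arm or pail strikes the rail with more than 15 N (contact force between any of the arm, the fingers, pail and rail above 15 N).
It fails at once if a bystander (tea tin, spice jars, salt box, lime) displaced by more than 30 mm (distance of any of tea_tin, spice_a, spice_b, salt, lime from where it was at the start of the episode above 0.03 m).
It also fails if it takes over 72 s, if anything falls off the work surface, if the arm or the gripper's body presses on something with over 40 N, if the wrist force passes 120 N, or if a joint passes its speed limit or range.

## Robot

A 6-joint arm with a two-finger parallel gripper is mounted at the origin on a cart in front of the work surface, level with it; the furniture and walls round the work are solid. World frame = base frame: x ahead of the robot, y to its left, z up, the work surface at z = 0. Lengths are in m, angles in degrees, forces in N, time in s.
With the tool pointing down it reaches from about 0.4 to 0.825 m from the base axis. Payload 7 kg.
Tool frame: the origin (TCP) lies on the centre line of the jaws, within the pads' length; the fingertips stand 19 mm ahead of it and the grasp point (between the pads) is the TCP; z points along the fingers, y is the line along which they close (so a half turn about z gives the same grasp; the last joint's range is limited). The gripper opens to 88 mm and grips with 3 to 60 N. Pads are 19 mm wide; open, the fingers measure 130 mm over their backs; the gripper's body (78 mm by 193 mm) begins 47 mm behind the grasp point.
Start: joints at [82.053, 20.546, 0.682, 0, -70.136, -16.507], TCP at [0.279, 0.614, 0.246] pointing down, gripper open.
Joint ranges: [-176.03, 176.03], [-82.01, 121.73], [-58.28, 71.71], [-173.87, 95.51], [-174.79, -0.11], [-173.66, 173.66]. Speed limits (degrees/s): [136.94, 136.94, 172.46, 180, 180, 180].

## Interface

Orientations are given as [roll, pitch, yaw] about the fixed x, y, z axes, in that order (R = Rz(yaw) Ry(pitch) Rx(roll)).
In Python, from plant import get_state, capture, close_job gives the robot as it stands.
- The arm moves only by the tool apply_moves, never from a script. Its argument "targets" is a list of rows, each a list of 7 numbers: the opening, from 0 (shut) to 1 (fully open), then the shift along the tool's x, y, z normalised to -1 to 1, where 1 is 1000 mm, then the turn, a rotation vector about the tool's x, y, z normalised to -1 to 1, where 1 is 90 degrees. In form: [[claw, tx, ty, tz, ax, ay, az], ...]. A call has 1 to 20 rows; each row shifts and turns the commanded pose from where the row before left it, along the tool's axes as they then stand; what a row does not reach is not made up. A row lasts 1/12 s, in which the tool goes at most 41.7 mm and 7.16 degrees, less where a joint would pass 70% of its speed; a pose out of reach is approached as far as the arm can. A call with a number of a shift or a turn outside -1 to 1 is refused whole. A call with a gripper value outside its range is refused whole. The fingers move at their own pace and stop on an object; "newtons" is the grip in N (left out, the last holds). Time passes only in rows, so rows that do not move let the fingers close. It gives the time, the measured TCP pose, the force, the opening and the grip force at its end, in the units of the state.
- get_state(): the state, without advancing time (a new reading comes with each control period).
- capture(name): name is "side" or "top" or "wrist"; returns a dict with "frame" (480x640x3 uint8, red, green, blue), "range_z" (480x640 float32, m along the optical axis (not along the pixel's ray), 0 where there is no reading), "camera_matrix" (3x3 intrinsics, pixels), "T" (4x4, takes a point from camera to world coordinates). Camera axes: x right, y down, z forward; pixel columns grow to the right and rows downward; lengths in m; the calibration is good to about 2 mm. A picture is of the moment at which its call begins.
- close_job(): hands the job in; it is judged then, once.
The state is a dict: "time_s": time; "joints": joint angles; "qd": joint speeds; "joint_torque": joint torques, N m; "tcp_pos": TCP position; "eef_rot": TCP orientation; "contact_force": force on the tool from outside, world axes, zero at the start; "moment": the same for the moment, N m; "gripper_width": finger opening in m; "gripper_force": force on a finger pad.
Only numpy, scipy, OpenCV 4.12 (cv2) and the standard library are available. Lean on these libraries where they do the work, as an engineer would, in place of code of your own. Each camera call takes 0.05 s, during which the arm holds its last target. There are 200 camera calls.

## Working session

There is one attempt and no reset: what is moved stays moved. The work goes in short steps, Python scripts to look and compute and a tool call to move; the robot and the scene stay as the last step left them, time stands still between calls to the robot, and variables do not carry over. Pictures are saved under pics/ and viewed, at most 10 in all, crops included, and the job is handed in when it is done.

Besides the shell and the picture viewer there is one more tool, called after ">>>" by a JSON object that holds its "method" and its "body", one argument or row to a line. apply_moves: Moves the arm, as the interface text tells. Scaled input: -1 to 1 covers 1000 mm each way for a shift and 90 degrees each way for a turn. Its arguments: {"type":"object","properties":{"targets":{"type":"array","items":{"type":"array","items":{"type":"number"}}},"newtons":{"type":"number"}},"required":["targets"]}

```bash
mkdir -p pics; ls; cat > h.py <<'E'
import numpy as np, cv2
from plant import get_state, capture, close_job
def cloud(d):
    z=d["range_z"]; K=d["camera_matrix"]; v,u=np.mgrid[:480,:640]
    p=np.stack([(u-K[0,2])/K[0,0]*z,(v-K[1,2])/K[1,1]*z,z],-1)
    return p@d["T"][:3,:3].T+d["T"][:3,3]
def snap(n,f):
    d=capture(n); cv2.imwrite("pics/"+f+".png",d["frame"][...,::-1]); np.savez("/tmp/"+f,**d); return d
E
python3 - <<'E'
from h import *
s=get_state(); print(s)
for n in("side","top"):
    d=snap(n,n+"0"); print(n,d["T"].round(3).tolist(),d["camera_matrix"].round(1).tolist())
E
```

```text
pics
{'time_s': 0.0, 'joints': array([ 8.20535528e+01,  2.05914188e+01,  6.33480625e-01, -2.02863346e-02,
       -7.01354742e+01, -1.65088281e+01]), 'qd': array([ 0.02414884, -0.03464459, -0.04649845, -0.03302888, -0.08569049,
        0.01456196]), 'joint_torque': array([ 9.32959629e-04, -5.82719707e+01,  2.93070710e+01,  6.99750736e+00,
        6.99098004e-03, -1.50454903e-04]), 'tcp_pos': array([0.27924903, 0.6140234 , 0.24462009]), 'eef_rot': array([ 1.79905019e+02, -8.26270367e-03, -2.44621772e+01]), 'contact_force': array([ 0.54978898, -0.0953962 , -0.85089988]), 'moment': array([-0.03366468,  0.06143649,  0.00681854]), 'gripper_force': 0.0, 'gripper_width': 0.08759370245498205}
side [[0.97, -0.137, 0.201, 0.33], [-0.243, -0.594, 0.767, -0.822], [0.014, -0.793, -0.609, 0.796], [0.0, 0.0, 0.0, 1.0]] [[486.8, 0.0, 320.4], [0.0, 486.8, 244.6], [0.0, 0.0, 1.0]]
top [[0.013, -0.992, 0.127, 0.364], [-1.0, -0.012, 0.009, -0.015], [-0.008, -0.127, -0.992, 1.383], [0.0, 0.0, 0.0, 1.0]] [[568.3, 0.0, 328.8], [0.0, 568.3, 240.9], [0.0, 0.0, 1.0]]
```

View pics/side0.png

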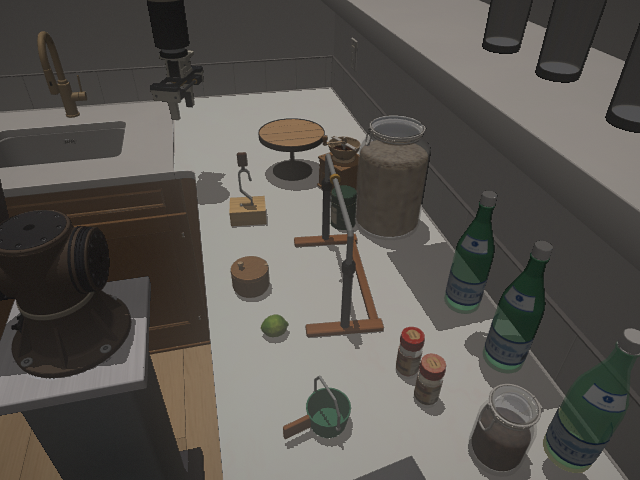

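View pics/top0.png

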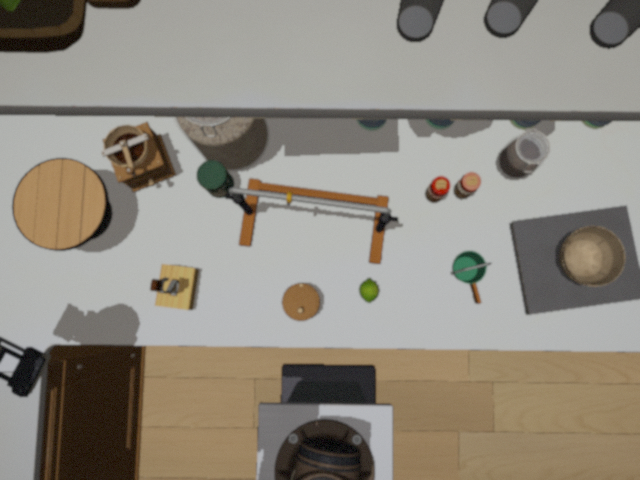

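Side view: hook grip at (242,158), block (248,210), rail (330,160)–(349,265), pail (328,410). Top view: rail (230,190)–(388,212), ring (289,198), grip (157,285), pail (468,267), tab (476,292), lime (369,290), salt (301,301).

```bash
python3 - <<'E'
from h import *
def L(f): 
    d=dict(np.load("/tmp/"+f+".npz")); return d,cloud(d)
np.set_printoptions(precision=4,suppress=True)
for f,(u0,u1,v0,v1),nm in (("top0",(225,400,170,230),"rail"),("side0",(315,365,140,280),"rail")):
    d,P=L(f); Q=P[v0:v1,u0:u1].reshape(-1,3); C=d["frame"][v0:v1,u0:u1].reshape(-1,3).astype(int)
    m=(Q[:,2]>.235)&(Q[:,2]<.30); Q=Q[m];C=C[m]
    c=np.median(Q,0); U=np.linalg.svd(Q-Q.mean(0),full_matrices=False)[2][0]
    print(f,nm,len(Q),Q.mean(0),U,np.percentile(Q,[2,25,50,75,98],0).tolist())
    br=(C[:,0]-C[:,2]>50); print(" brass",br.sum(),Q[br].mean(0) if br.any() else 0, np.ptp(Q[br],0) if br.any() else 0)
    n=np.r_[0,0,0]; 
def reg(f,box,lo,hi,nm,col=None):
    d,P=L(f);u0,u1,v0,v1=box;Q=P[v0:v1,u0:u1].reshape(-1,3);C=d["frame"][v0:v1,u0:u1].reshape(-1,3).astype(int)
    m=(Q[:,2]>lo)&(Q[:,2]<hi)
    if col: m&=col(C)
    Q=Q[m]; print(f,nm,len(Q),"mean",Q.mean(0),"min",Q.min(0),"max",Q.max(0),cv2.minAreaRect((Q[:,:2]*1000).astype(np.float32)))
reg("top0",(145,205,255,315),.035,.055,"block")
reg("top0",(145,205,255,315),.15,.30,"grip")
reg("side0",(230,255,140,172),.10,.35,"grip")
reg("top0",(440,500,240,310),.04,.08,"pail rim+tab")
reg("top0",(440,500,240,310),.03,.08,"tab",lambda C:(C[:,0]>C[:,1]+25))
reg("top0",(440,500,240,310),.085,.14,"bail")
reg("side0",(275,355,365,440),.025,.08,"tab",lambda C:(C[:,0]>C[:,1]+25))
reg("side0",(275,355,365,440),.085,.14,"bail")
reg("top0",(275,330,275,330),.05,.1,"salt"); reg("top0",(355,385,270,310),.02,.1,"lime")
reg("top0",(420,490,165,205),.08,.13,"spices"); reg("top0",(190,235,155,195),.08,.13,"teatin")
reg("top0",(165,290,110,180),.12,.4,"jar"); reg("top0",(10,115,150,250),.05,.3,"cakestand")
E
python3 - <<'E'
import cv2,numpy as np
a=cv2.imread("pics/side0.png");b=cv2.imread("pics/top0.png")
A=cv2.resize(a[135:285,215:375],None,fx=2.5,fy=2.5*1,interpolation=3);B=cv2.resize(b[170:310,140:240],None,fx=2.6,fy=2.6,interpolation=3)
c=np.zeros((400,800,3),np.uint8);c[:375,:400]=A;c[:364,410:670]=B;cv2.imwrite("pics/c1.png",c)
E
```

```text
top0 rail 1019 [0.5899 0.0364 0.2647] [-0.1214 -0.9926 -0.0017] [[0.5677584571776291, -0.12062504325091467, 0.25654711938588304], [0.5799752249319046, -0.04450221234405541, 0.26319937812727145], [0.5892862309122049, 0.04146121498990794, 0.26490384449398263], [0.6001172410990135, 0.11409231143021069, 0.26692082853061394], [0.6116213929920602, 0.19149645959153114, 0.2721224806977527]]
 brass 65 [0.5954 0.0725 0.2684] [0.0318 0.2596 0.0201]
side0 rail 683 [0.5953 0.0221 0.2606] [-0.2689 -0.963   0.019 ] [[0.5638326681520694, -0.13161929703176448, 0.2369704682198124], [0.5730453786190889, -0.08987927015760083, 0.2590714435353452], [0.5838475859906174, 0.013566851101639243, 0.26453410482252904], [0.5977842602532379, 0.10709503869929543, 0.26636160278637355], [0.7179225760272925, 0.26014733050884803, 0.2710589613334052]]
 brass 22 [0.5913 0.0732 0.2703] [0.0197 0.0125 0.0108]
top0 block 1237 mean [0.4229 0.356  0.0434] min [0.3699 0.3139 0.0352] max [0.4773 0.4039 0.0549] ((423.4535217285156, 359.49627685546875), (82.00463104248047, 99.95612335205078), 83.57893371582031)
top0 grip 157 mean
[... 1919 characters left out ...]
((665.8753662109375, -292.80230712890625), (44.598838806152344, 114.8243179321289), 8.522594451904297)
top0 teatin 915 mean [0.6833 0.2662 0.1023] min [0.6449 0.2149 0.0806] max [0.7282 0.3069 0.1299] ((683.0811767578125, 263.80462646484375), (86.24524688720703, 78.66307067871094), 80.73220825195312)
top0 jar 2890 mean [0.7341 0.2238 0.2261] min [0.7079 0.1491 0.1202] max [0.8032 0.3246 0.3018] ((747.4020385742188, 229.31539916992188), (76.49053955078125, 179.0922393798828), 11.85224723815918)
top0 cakestand 7206 mean [0.6021 0.5966 0.1382] min [0.497  0.476  0.0989] max [0.7228 0.707  0.1609] ((604.0783081054688, 585.8056640625), (211.71095275878906, 243.73280334472656), 7.2583746910095215)
```

View pics/c1.png

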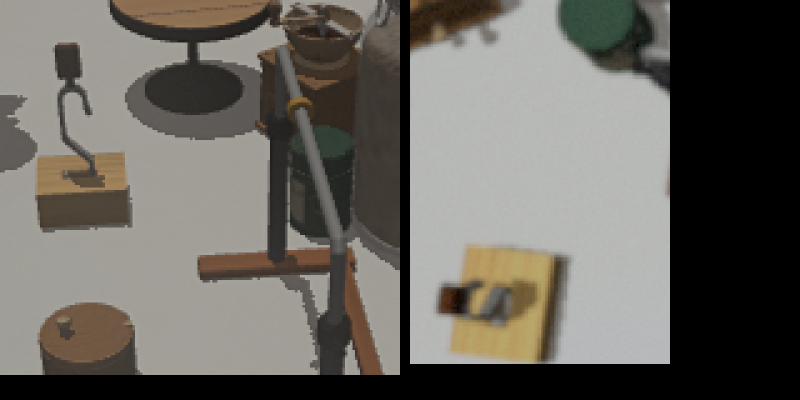

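Crop: hook upright in block with open upper tip on the far side, ring at about side pixel (335,177), no obstruction around it. Move over the hook now.

>>> {"method": "apply_moves", "body": {
  "targets": [
    [1, 0, 0, -0.03, 0, 0, -0.065],
    [1, 0, 0, -0.03, 0, 0, -0.065],
    [1, 0, 0, 0, 0, 0, -0.065],
    [1, 0.017, 0.0236, 0, 0, 0, 0],
    [1, 0.017, 0.0236, 0, 0, 0, 0],
    [1, 0.017, 0.0236, 0, 0, 0, 0],
    [1, 0.017, 0.0236, 0, 0, 0, 0],
    [1, 0.017, 0.0236, 0, 0, 0, 0],
    [1, 0.017, 0.0236, 0, 0, 0, 0],
    [1, 0.017, 0.0236, 0, 0, 0, 0],
    [1, 0.017, 0.0236, 0, 0, 0, 0],
    [1, 0.017, 0.0236, 0, 0, 0, 0],
    [1, 0.017, 0.0236, 0, 0, 0, 0],
    [1, 0, 0, 0, 0, 0, 0],
    [1, 0, 0, 0, 0, 0, 0]
  ]
}}

```text
time_s: 1.35
tcp_pos: [0.4203, 0.3584, 0.3056]
eef_rot: [-180.0, 0.0, -7.0]
contact_force: [-0.2, 0.1, -0.2]
gripper_width: 0.0877
gripper_force: 0.0
```

```bash
python3 - <<'E'
from h import *
from scipy.optimize import least_squares
np.set_printoptions(precision=4,suppress=True)
d=snap("wrist","w0");P=cloud(d);C=d["frame"].astype(int)
print(d["T"].round(3).tolist(),d["camera_matrix"][0,0])
Q=P.reshape(-1,3);m=(Q[:,2]>.19)&(Q[:,2]<.215)&(abs(Q[:,0]-.42)<.03)&(abs(Q[:,1]-.359)<.03)
print("grip top",m.sum(),cv2.minAreaRect((Q[m][:,:2]*1000).astype(np.float32)),Q[m].mean(0))
m=(Q[:,2]>.04)&(Q[:,2]<.05)&(abs(Q[:,0]-.42)<.08)&(abs(Q[:,1]-.359)<.08)
print("block",m.sum(),cv2.minAreaRect((Q[m][:,:2]*1000).astype(np.float32)),Q[m].mean(0))
# rail cylinder
for f,(u0,u1,v0,v1) in (("top0",(245,380,185,215)),("side0",(325,352,165,262))):
    d=dict(np.load("/tmp/"+f+".npz"));P=cloud(d)[v0:v1,u0:u1].reshape(-1,3);c=d["frame"][v0:v1,u0:u1].reshape(-1,3).astype(int)
    br=(c[:,0]-c[:,2]>35)
    m=(P[:,2]>.25)&(P[:,2]<.285)&(P[:,1]>-.1)&(P[:,1]<.17)
    R=P[m&~br]
    r=lambda p:np.hypot((R[:,0]-p[0]-p[1]*(R[:,1]-.04))/np.sqrt(1+p[1]**2),R[:,2]-p[2])-.006
    s=least_squares(r,[.59,.12,.262],loss="soft_l1",f_scale=.001)
    print(f,len(R),"x@y=.04,slope,z",s.x,np.degrees(np.arctan(s.x[1])),"res",np.median(abs(s.fun)))
    B=P[m&br];print("brass",len(B),np.median(B,0),B.min(0),B.max(0))
E
```

```text
[[-0.122, -0.959, -0.256, 0.489], [-0.993, 0.117, 0.032, 0.35], [-0.001, 0.258, -0.966, 0.445], [0.0, 0.0, 0.0, 1.0]] 412.61304110436976
grip top 978 ((418.78399658203125, 359.2166748046875), (13.816161155700684, 25.574880599975586), 83.52366638183594) [0.4202 0.3591 0.2036]
block 7048 ((421.4481506347656, 358.9818115234375), (80.01206970214844, 100.43495178222656), 83.43179321289062) [0.427  0.3584 0.0453]
top0 759 x@y=.04,slope,z [0.5911 0.1216 0.2607] 6.934123398603717 res 0.00108150680408818
brass 71 [0.595  0.0761 0.2694] [0.5842 0.0702 0.2551] [0.6104 0.1564 0.2751]
side0 363 x@y=.04,slope,z [0.5894 0.1233 0.2609] 7.031190137158044 res 0.000607919504477767
brass 27 [0.5916 0.074  0.27  ] [0.5823 0.0657 0.2635] [0.6027 0.0902 0.2751]
```

View pics/w0.png

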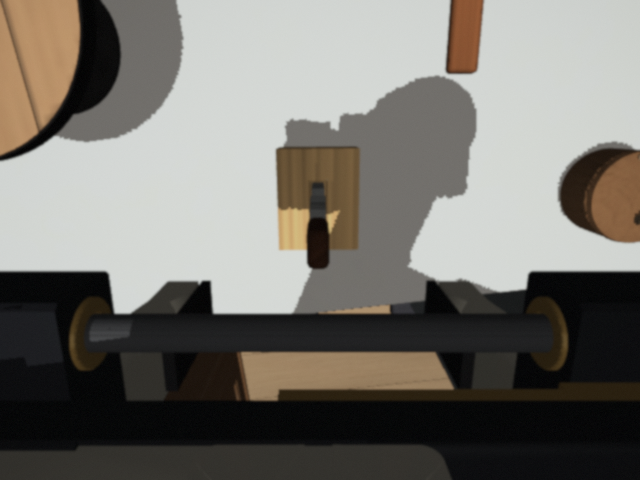

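Wrist view: grip at (317,240) sits midway between the fingers, aligned with the block. Descend and grip.

>>> {"method": "apply_moves", "body": {
  "newtons": 30,
  "targets": [
    [1, 0, -0.001, 0.025, 0, 0, 0],
    [1, 0, 0, 0.025, 0, 0, 0],
    [1, 0, 0, 0.025, 0, 0, 0],
    [1, 0, 0, 0.022, 0, 0, 0],
    [1, 0, 0, 0.016, 0, 0, 0],
    [1, 0, 0, 0, 0, 0, 0],
    [0, 0, 0, 0, 0, 0, 0],
    [0, 0, 0, 0, 0, 0, 0],
    [0, 0, 0, 0, 0, 0, 0],
    [0, 0, 0, 0, 0, 0, 0],
    [0, 0, 0, 0, 0, 0, 0],
    [0, 0, 0, 0, 0, 0, 0],
    [0, 0, 0, 0, 0, 0, 0],
    [0, 0, 0, 0, 0, 0, 0],
    [0, 0, 0, 0, 0, 0, 0],
    [0, 0, 0, 0, 0, 0, 0]
  ]
}}

```text
time_s: 2.73
tcp_pos: [0.42, 0.3606, 0.1926]
eef_rot: [180.0, 0.0, -6.9]
contact_force: [-0.1, -0.7, -0.9]
gripper_width: 0.0268
gripper_force: 0.0
```

>>> {"method": "apply_moves", "body": {
  "targets": [
    [0, 0, 0, 0, 0, 0, 0],
    [0, 0, 0, 0, 0, 0, 0],
    [0, 0, 0, 0, 0, 0, 0],
    [0, 0, 0, 0, 0, 0, 0],
    [0, 0, 0, 0, 0, 0, 0],
    [0, 0, 0, 0, 0, 0, 0]
  ]
}}

```text
time_s: 3.23
tcp_pos: [0.4199, 0.3606, 0.1925]
eef_rot: [180.0, 0.0, -6.9]
contact_force: [0.5, -0.2, -0.4]
gripper_width: 0.0139
gripper_force: 30.0
```

>>> {"method": "apply_moves", "body": {
  "targets": [
    [0, 0, 0, -0.01, 0, 0, 0],
    [0, 0, 0, -0.02, 0, 0, 0],
    [0, 0, 0, -0.025, 0, 0, 0],
    [0, 0, 0, -0.025, 0, 0, 0],
    [0, 0, 0, -0.03, 0, 0, 0],
    [0, 0, 0, -0.028, 0, 0, 0],
    [0, 0, 0, -0.02, 0, 0, 0],
    [0, 0.0115, 0.0253, 0, 0, 0, 0],
    [0, 0.0115, 0.0253, 0, 0, 0, 0],
    [0, 0.0115, 0.0253, 0, 0, 0, 0],
    [0, 0.0115, 0.0253, 0, 0, 0, 0],
    [0, 0.0115, 0.0253, 0, 0, 0, 0],
    [0, 0.0115, 0.0253, 0, 0, 0, 0],
    [0, 0.0115, 0.0253, 0, 0, 0, 0],
    [0, 0.0115, 0.0253, 0, 0, 0, 0],
    [0, 0.0115, 0.0253, 0, 0, 0, 0],
    [0, 0.0115, 0.0253, 0, 0, 0, 0],
    [0, 0.0115, 0.0253, 0, 0, 0, 0],
    [0, 0.0115, 0.0253, 0, 0, 0, 0]
  ]
}}

```text
time_s: 4.82
tcp_pos: [0.5205, 0.0413, 0.3514]
eef_rot: [-180.0, -0.0, -6.9]
contact_force: [-0.2, 0.8, -1.2]
gripper_width: 0.0137
gripper_force: 30.0
```

```bash
python3 - <<'E'
from h import *
np.set_printoptions(precision=4,suppress=True)
print(get_state()["tcp_pos"],get_state()["contact_force"])
d=snap("side","s1");a=d["frame"][...,::-1]
A=cv2.resize(a[90:270,230:390],None,fx=3.3,fy=3.3,interpolation=3)
w=snap("wrist","w1")
cv2.imwrite("pics/c2.png",np.hstack([A[:590],]))
E
```

```text
[0.5205 0.0413 0.3514] [-0.1942  0.7923 -1.2177]
```

View pics/c2.png

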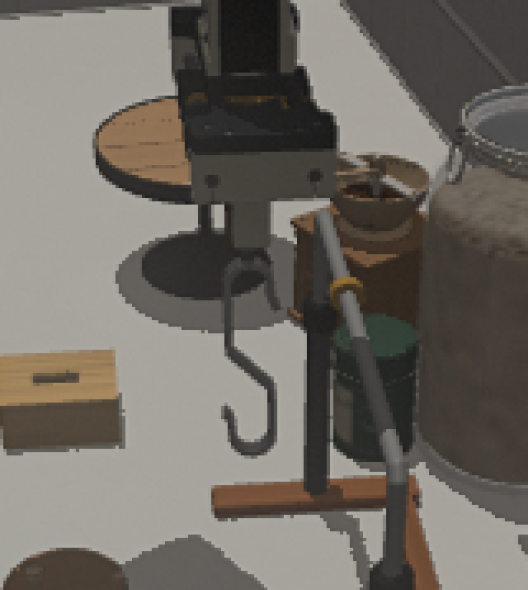

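View pics/w1.png

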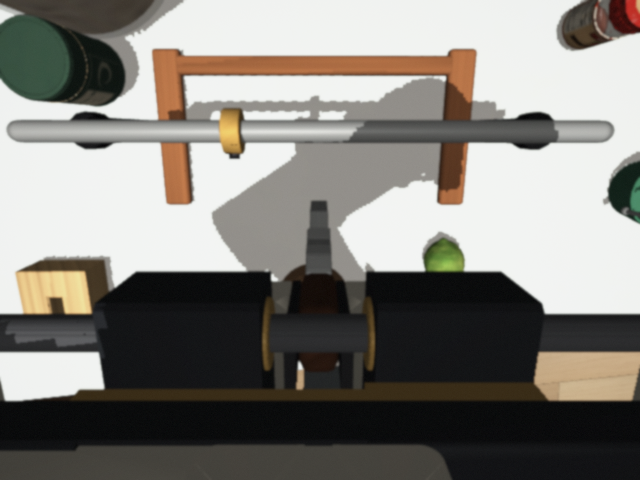

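Side crop: hook held upright, in front of the rail, tip level above the rail. Wrist: rail at row 131, ring at columns 219–243, hook at column 318, right of the ring. Refine from the wrist depth.

```bash
python3 - <<'E'
from h import *
from scipy.optimize import least_squares
np.set_printoptions(precision=4,suppress=True)
d=dict(np.load("/tmp/w1.npz"));A=cloud(d);c=d["frame"].astype(int)
P=np.vstack([A[118:146,30:215].reshape(-1,3),A[118:146,250:600].reshape(-1,3)])
R=P[(P[:,2]>.24)&(P[:,2]<.29)]
r=lambda p:np.hypot((R[:,0]-p[0]-p[1]*(R[:,1]-.04))/np.sqrt(1+p[1]**2),R[:,2]-p[2]-p[3]*(R[:,1]-.04))-.006
s=least_squares(r,[.59,.12,.262,0],loss="soft_l1",f_scale=.001)
print(len(R),s.x,np.degrees(np.arctan(s.x[1])),np.median(abs(s.fun)),"ends y",R[:,1].min(),R[:,1].max())
B=A[105:158,212:250].reshape(-1,3);C=c[105:158,212:250].reshape(-1,3)
m=(C[:,0]-C[:,2]>40)&(B[:,2]>.25)&(B[:,2]<.29);B=B[m]
u=np.array([s.x[1],1,0]);u/=np.linalg.norm(u);t=(B-[s.x[0],.04,s.x[2]])@u
print("ring t",np.percentile(t,[1,5,50,95,99]),"ctr y",.04+np.mean(np.percentile(t,[2,98]))*u[1])
H=A[195:270,300:340].reshape(-1,3);H=H[(H[:,2]>.2)&(H[:,2]<.35)]
print("hook",len(H),H.mean(0),np.percentile(H,[2,98],0), "t", np.mean((H-[s.x[0],.04,s.x[2]])@u))
print(get_state()["tcp_pos"])
E
```

```text
12431 [0.5898 0.1219 0.2623 0.0008] 6.952298109167116 0.0003303119871100723 ends y -0.11823264726742332 0.1846200897864047
ring t [0.0308 0.0311 0.0356 0.0403 0.0422] ctr y 0.07619111009029683
hook 1471 [0.5347 0.0367 0.2789] [[0.5287 0.0309 0.2059]
 [0.5401 0.0426 0.3137]] t -0.009924311501133588
[0.5209 0.0398 0.3512]
```

>>> {"method": "apply_moves", "body": {
  "targets": [
    [0, 0.012, 0, 0, 0, 0, 0],
    [0, 0.015, 0, 0, 0, 0, 0],
    [0, 0.015, 0, 0, 0, 0, 0],
    [0, 0.015, 0, 0, 0, 0, 0],
    [0, 0.011, 0, 0, 0, 0, 0],
    [0, 0, 0, 0, 0, 0, 0],
    [0, 0, 0, 0, 0, 0, 0]
  ]
}}

```text
time_s: 5.5
tcp_pos: [0.5883, 0.0349, 0.35]
eef_rot: [180.0, 0.1, -6.9]
contact_force: [-0.1, -0.4, -0.1]
gripper_width: 0.0138
gripper_force: 30.0
```

>>> {"method": "apply_moves", "body": {
  "targets": [
    [0, 0.001, 0, 0.01, 0, 0, 0],
    [0, 0, 0, 0.012, 0, 0, 0],
    [0, 0, 0, 0.01, 0, 0, 0],
    [0, 0, 0, 0.004, 0, 0, 0],
    [0, 0, 0, 0, 0, 0, 0],
    [0, 0, 0, 0, 0, 0, 0]
  ]
}}

```text
time_s: 6.0
tcp_pos: [0.5888, 0.0344, 0.3147]
eef_rot: [180.0, -0.0, -6.9]
contact_force: [0.6, -0.4, -1.3]
gripper_width: 0.0136
gripper_force: 30.0
```

>>> {"method": "apply_moves", "body": {
  "targets": [
    [0, 0, 0, 0.001, 0, 0, 0],
    [0, 0, 0, 0, 0, 0, 0],
    [0, 0, 0, 0.001, 0, 0, 0],
    [0, 0, 0, 0, 0, 0, 0]
  ]
}}

```text
time_s: 6.33
tcp_pos: [0.589, 0.0344, 0.3127]
eef_rot: [-180.0, -0.0, -6.9]
contact_force: [-0.2, 0.3, -0.2]
gripper_width: 0.0137
gripper_force: 30.0
```

>>> {"method": "apply_moves", "body": {
  "targets": [
    [0, 0, 0, 0.001, 0, 0, 0],
    [0, 0, 0, 0, 0, 0, 0],
    [0, 0, 0, 0, 0, 0, 0]
  ]
}}

```text
time_s: 6.58
tcp_pos: [0.589, 0.0344, 0.3115]
eef_rot: [180.0, 0.0, -6.9]
contact_force: [-0.6, -0.5, -0.8]
gripper_width: 0.0142
gripper_force: 30.0
```

>>> {"method": "apply_moves", "body": {
  "targets": [
    [0, 0, 0, 0.001, 0, 0, 0],
    [0, 0, 0, 0, 0, 0, 0],
    [0, 0, 0, 0, 0, 0, 0]
  ]
}}

```text
time_s: 6.83
tcp_pos: [0.5889, 0.0344, 0.3105]
eef_rot: [180.0, 0.0, -6.9]
contact_force: [0.6, 0.4, -0.3]
gripper_width: 0.014
gripper_force: 30.0
```

>>> {"method": "apply_moves", "body": {
  "targets": [
    [0, 0, 0, 0.001, 0, 0, 0],
    [0, 0, 0, 0, 0, 0, 0],
    [0, 0, 0, 0, 0, 0, 0]
  ]
}}

```text
time_s: 7.08
tcp_pos: [0.5889, 0.0344, 0.3095]
eef_rot: [180.0, 0.0, -6.9]
contact_force: [-0.7, -0.2, -1.0]
gripper_width: 0.0141
gripper_force: 30.0
```

>>> {"method": "apply_moves", "body": {
  "targets": [
    [0, 0, 0, 0.0005, 0, 0, 0],
    [0, 0, 0, 0, 0, 0, 0],
    [0, 0, 0, 0, 0, 0, 0]
  ]
}}

```text
time_s: 7.33
tcp_pos: [0.589, 0.0344, 0.3091]
eef_rot: [180.0, -0.0, -6.9]
contact_force: [0.0, 0.3, -1.0]
gripper_width: 0.0136
gripper_force: 30.0
```

>>> {"method": "apply_moves", "body": {
  "targets": [
    [0, 0, 0, 0.0007, 0, 0, 0],
    [0, 0, 0, 0, 0, 0, 0],
    [0, 0, 0, 0, 0, 0, 0]
  ]
}}

```text
time_s: 7.58
tcp_pos: [0.5891, 0.0344, 0.3089]
eef_rot: [-180.0, -0.0, -6.9]
contact_force: [-1.3, -1.3, 3.3]
gripper_width: 0.0138
gripper_force: 30.0
```

>>> {"method": "apply_moves", "body": {
  "targets": [
    [0, 0, 0, 0.0005, 0, 0, 0],
    [0, 0, 0, 0, 0, 0, 0],
    [0, 0, 0, 0, 0, 0, 0]
  ]
}}

```text
time_s: 7.83
tcp_pos: [0.5892, 0.0344, 0.3088]
eef_rot: [-180.0, -0.1, -6.9]
contact_force: [-2.4, 0.3, 6.4]
gripper_width: 0.0138
gripper_force: 30.0
```

>>> {"method": "apply_moves", "body": {
  "targets": [
    [0, 0, 0, 0.0005, 0, 0, 0],
    [0, 0, 0, 0, 0, 0, 0],
    [0, 0, 0, 0, 0, 0, 0]
  ]
}}

```text
time_s: 8.08
tcp_pos: [0.5892, 0.0344, 0.3088]
eef_rot: [-180.0, -0.1, -6.9]
contact_force: [-3.0, 0.5, 8.2]
gripper_width: 0.0136
gripper_force: 30.0
```

>>> {"method": "apply_moves", "body": {
  "targets": [
    [0, -0.0015, 0, -0.0005, 0, 0, 0],
    [0, 0, 0, 0, 0, 0, 0],
    [0, 0, 0, 0, 0, 0, 0],
    [0, 0, 0, 0, 0, 0, 0]
  ]
}}

```text
time_s: 8.42
tcp_pos: [0.5884, 0.0346, 0.309]
eef_rot: [-180.0, -0.2, -6.9]
contact_force: [1.3, 0.5, 6.4]
gripper_width: 0.0138
gripper_force: 30.0
```

>>> {"method": "apply_moves", "body": {
  "targets": [
    [0, 0, -0.002, 0, 0, 0, 0],
    [0, 0, -0.003, 0, 0, 0, 0],
    [0, 0, -0.003, 0, 0, 0, 0],
    [0, 0, -0.003, 0, 0, 0, 0],
    [0, 0, -0.003, 0, 0, 0, 0],
    [0, 0, 0, 0, 0, 0, 0],
    [0, 0, 0, 0, 0, 0, 0]
  ]
}}

```text
time_s: 9.0
tcp_pos: [0.5899, 0.0481, 0.309]
eef_rot: [180.0, -0.1, -6.9]
contact_force: [0.7, -2.5, 5.5]
gripper_width: 0.014
gripper_force: 30.0
```

>>> {"method": "apply_moves", "body": {
  "targets": [
    [0, 0, -0.003, 0, 0, 0, 0],
    [0, 0, -0.003, 0, 0, 0, 0],
    [0, 0, -0.003, 0, 0, 0, 0],
    [0, 0, -0.002, 0, 0, 0, 0],
    [0, 0, -0.001, 0, 0, 0, 0],
    [0, 0, 0, 0, 0, 0, 0],
    [0, 0, 0, 0, 0, 0, 0]
  ]
}}

```text
time_s: 9.58
tcp_pos: [0.5913, 0.0595, 0.309]
eef_rot: [179.9, -0.1, -6.9]
contact_force: [1.0, -3.8, 5.8]
gripper_width: 0.0136
gripper_force: 30.0
```

>>> {"method": "apply_moves", "body": {
  "targets": [
    [0, 0, -0.001, 0, 0, 0, 0],
    [0, 0, -0.001, 0, 0, 0, 0],
    [0, 0, 0, 0, 0, 0, 0]
  ]
}}

```text
time_s: 9.83
tcp_pos: [0.5915, 0.0613, 0.309]
eef_rot: [179.9, -0.1, -6.9]
contact_force: [1.4, -3.9, 7.4]
gripper_width: 0.0137
gripper_force: 30.0
```

>>> {"method": "apply_moves", "body": {
  "targets": [
    [0, 0, -0.001, 0, 0, 0, 0],
    [0, 0, -0.0005, 0, 0, 0, 0],
    [0, 0, 0, 0, 0, 0, 0]
  ]
}}

```text
time_s: 10.08
tcp_pos: [0.5916, 0.0627, 0.309]
eef_rot: [179.9, -0.1, -6.9]
contact_force: [1.4, -4.4, 5.7]
gripper_width: 0.0136
gripper_force: 30.0
```

>>> {"method": "apply_moves", "body": {
  "targets": [
    [0, 0, -0.001, 0, 0, 0, 0],
    [0, 0, 0, 0, 0, 0, 0],
    [0, 0, 0, 0, 0, 0, 0]
  ]
}}

```text
time_s: 10.33
tcp_pos: [0.5918, 0.0638, 0.309]
eef_rot: [179.9, -0.1, -6.9]
contact_force: [1.2, -5.0, 6.7]
gripper_width: 0.0137
gripper_force: 30.0
```

>>> {"method": "apply_moves", "body": {
  "targets": [
    [0, 0, -0.001, 0, 0, 0, 0],
    [0, 0, 0, 0, 0, 0, 0],
    [0, 0, 0, 0, 0, 0, 0]
  ]
}}

```text
time_s: 10.58
tcp_pos: [0.5919, 0.0646, 0.309]
eef_rot: [179.9, -0.1, -6.9]
contact_force: [0.7, -4.2, 6.2]
gripper_width: 0.0142
gripper_force: 30.0
```

>>> {"method": "apply_moves", "body": {
  "targets": [
    [0, 0, -0.001, 0, 0, 0, 0],
    [0, 0, 0, 0, 0, 0, 0],
    [0, 0, 0, 0, 0, 0, 0]
  ]
}}

```text
time_s: 10.83
tcp_pos: [0.5919, 0.0648, 0.309]
eef_rot: [179.8, -0.1, -6.9]
contact_force: [1.4, -7.7, 6.6]
gripper_width: 0.014
gripper_force: 30.0
```

>>> {"method": "apply_moves", "body": {
  "targets": [
    [0, 0, -0.0005, 0, 0, 0, 0],
    [0, 0, 0, 0, 0, 0, 0],
    [0, 0, 0, 0, 0, 0, 0],
    [0, 0, 0, 0, 0, 0, 0]
  ]
}}

```text
time_s: 11.17
tcp_pos: [0.5919, 0.0649, 0.309]
eef_rot: [179.8, -0.1, -6.9]
contact_force: [0.7, -8.9, 6.5]
gripper_width: 0.0141
gripper_force: 30.0
```

>>> {"method": "apply_moves", "body": {
  "targets": [
    [0, 0, 0.001, -0.0008, 0, 0, 0],
    [0, 0, 0, 0, 0, 0, 0],
    [0.2, 0, 0, 0, 0, 0, 0],
    [0.4, 0, 0, 0, 0, 0, 0],
    [0.4, 0, 0, 0, 0, 0, 0],
    [0.4, 0, 0, 0, 0, 0, 0],
    [0.4, 0, 0, 0, 0, 0, 0],
    [0.4, 0, 0, 0, 0, 0, 0],
    [0.4, 0, 0, 0, 0, 0, 0]
  ]
}}

```text
time_s: 11.92
tcp_pos: [0.5913, 0.0665, 0.3086]
eef_rot: [-180.0, 0.0, -6.9]
contact_force: [0.3, -0.0, 0.3]
gripper_width: 0.0351
gripper_force: 0.0
```

>>> {"method": "apply_moves", "body": {
  "targets": [
    [0.4, 0, 0, -0.02, 0, 0, 0],
    [0.4, 0, 0, -0.03, 0, 0, 0],
    [0.4, 0, 0, -0.03, 0, 0, 0],
    [0.4, 0, 0, -0.02, 0, 0, 0],
    [0.4, 0, 0, 0, 0, 0, 0]
  ]
}}

```text
time_s: 12.33
tcp_pos: [0.5927, 0.0663, 0.414]
eef_rot: [-179.9, -0.4, -6.9]
contact_force: [-0.4, -0.8, 0.5]
gripper_width: 0.0349
gripper_force: 0.0
```

```bash
python3 - <<'E'
from h import *
np.set_printoptions(precision=4,suppress=True)
print(get_state())
d=snap("side","s2");a=d["frame"][...,::-1]
w=snap("wrist","w2")
A=cv2.resize(a[90:270,250:390],None,fx=3,fy=3,interpolation=3);W=w["frame"][:360,160:480,::-1]
c=np.zeros((540,760,3),np.uint8);c[:540,:420]=A;c[:360,430:750]=W;cv2.imwrite("pics/c3.png",c)
E
```

```text
{'time_s': 12.3333, 'joints': array([ 25.213 ,   9.4346,   7.0089,   0.1047, -87.1472,  57.8884]), 'qd': array([-0.0255,  0.9122, -4.9861, -1.4103,  3.7558,  0.0911]), 'joint_torque': array([  0.3349, -41.3399,  30.1509,   6.7949,  -0.7122,   0.0018]), 'tcp_pos': array([0.5927, 0.0663, 0.414 ]), 'eef_rot': array([-179.8615,   -0.4173,   -6.8944]), 'contact_force': array([-0.3707, -0.7521,  0.5039]), 'moment': array([-0.03  , -0.031 ,  0.0268]), 'gripper_force': 0.0, 'gripper_width': 0.034927918224332645}
```

View pics/c3.png

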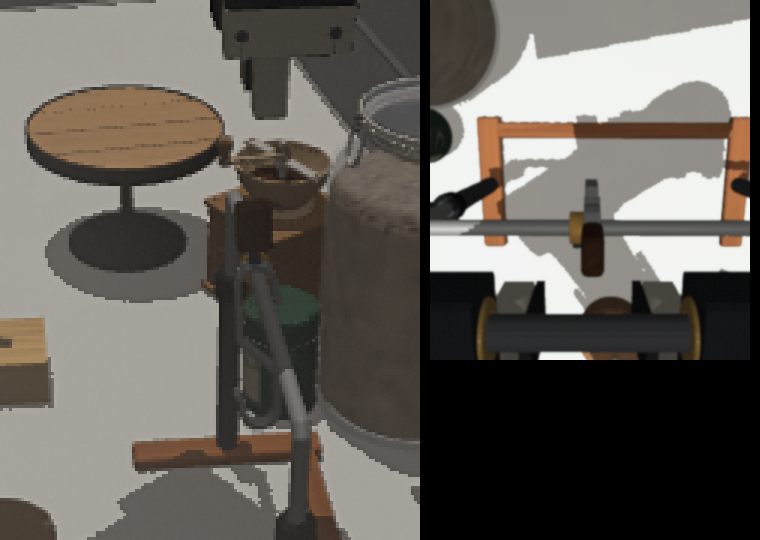

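Crop shows the hook hanging on the rail, grip next to the ring at (592,250)/(577,228), fingers clear. Now go to the pail.

>>> {"method": "apply_moves", "body": {
  "targets": [
    [0.4, -0.0092, 0.0312, 0, 0, 0, 0],
    [0.4, -0.0092, 0.0312, 0, 0, 0, 0],
    [0.4, -0.0092, 0.0312, 0, 0, 0, 0],
    [0.4, -0.0092, 0.0312, 0, 0, 0, 0],
    [0.4, -0.0092, 0.0312, 0, 0, 0, 0],
    [0.4, -0.0092, 0.0312, 0, 0, 0, 0],
    [0.4, -0.0092, 0.0312, 0, 0, 0, 0],
    [0.4, -0.0092, 0.0312, 0, 0, 0, 0],
    [0.6, -0.0092, 0.0312, 0, 0, 0, 0],
    [0.6, -0.0092, 0.0312, 0, 0, 0, 0],
    [0.6, -0.0092, 0.0312, 0, 0, 0, 0],
    [0.6, -0.0092, 0.0312, 0, 0, 0, 0],
    [0.6, -0.0092, 0.0312, 0, 0, 0, 0],
    [0.6, -0.0092, 0.0312, 0, 0, 0, 0],
    [0.6, 0, 0, 0.03, 0, 0, -0.0625],
    [0.6, 0, 0, 0.03, 0, 0, -0.0625],
    [0.6, 0, 0, 0.03, 0, 0, -0.0625],
    [0.6, 0, 0, 0.03, 0, 0, -0.0625],
    [0.6, 0, 0, 0, 0, 0, 0],
    [0.6, 0, 0, 0, 0, 0, 0]
  ]
}}

```text
time_s: 14.1
tcp_pos: [0.4099, -0.3515, 0.2872]
eef_rot: [-179.9, 0.2, 15.4]
contact_force: [0.0, -0.3, 0.8]
gripper_width: 0.0525
gripper_force: 0.0
```

```bash
python3 - <<'E'
from h import *
np.set_printoptions(precision=4,suppress=True)
s=get_state();print(s["tcp_pos"],s["eef_rot"],s["gripper_width"])
d=snap("wrist","w3");P=cloud(d);C=d["frame"].astype(int)
Q=P.reshape(-1,3);c=C.reshape(-1,3);near=np.hypot(Q[:,0]-.46,Q[:,1]+.345)<.13
def rep(n,m):
    q=(Q[m][:,:2]*1000).astype(np.float32); print(n,m.sum(),cv2.minAreaRect(q),Q[m].mean(0),Q[m].min(0),Q[m].max(0))
rep("tab",near&(Q[:,2]>.043)&(Q[:,2]<.056)&(c[:,0]>c[:,1]+20))
rep("bail",near&(Q[:,2]>.088)&(Q[:,2]<.13))
rep("bailtop",near&(Q[:,2]>.102)&(Q[:,2]<.13))
rep("rim",near&(Q[:,2]>.043)&(Q[:,2]<.056)&(c[:,0]<c[:,1]))
E
```

```text
[ 0.4099 -0.3515  0.2872] [-179.8545    0.2163   15.4259] 0.05247363272760056
tab 391 ((415.69366455078125, -351.1453857421875), (45.70743942260742, 7.3419952392578125), 15.435940742492676) [ 0.416  -0.3508  0.0499] [ 0.3933 -0.3595  0.0473] [ 0.4382 -0.3427  0.0522]
bail 674 ((472.5566101074219, -336.0283203125), (4.998476028442383, 77.87837219238281), 14.809576988220215) [ 0.4727 -0.3363  0.1048] [ 0.4608 -0.3738  0.0881] [ 0.4844 -0.298   0.1102]
bailtop 551 ((472.5059814453125, -335.90631103515625), (4.460934162139893, 60.9609489440918), 15.449408531188965) [ 0.4726 -0.3361  0.107 ] [ 0.4631 -0.3657  0.102 ] [ 0.4821 -0.3062  0.1102]
rim 1351 ((476.44610595703125, -334.85552978515625), (78.73457336425781, 78.832275390625), 47.181983947753906) [ 0.4783 -0.3349  0.0488] [ 0.4372 -0.3751  0.043 ] [ 0.5165 -0.2949  0.0532]
```

View pics/w3.png

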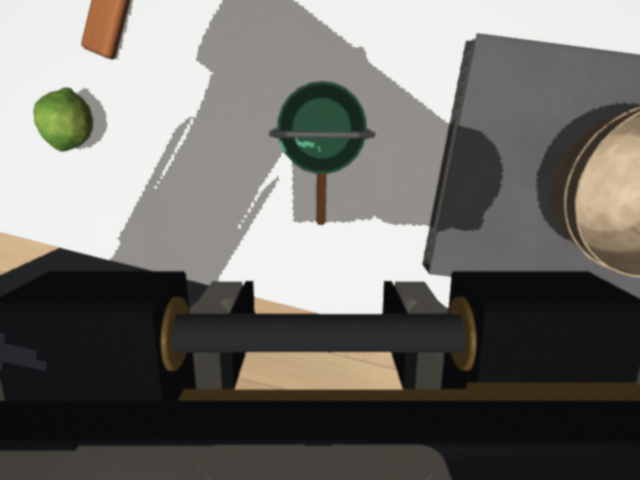

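Wrist: pail (322,128), bail row 133, tab (321,200) centred and aligned with the jaws. Tilt 20° and descend.

>>> {"method": "apply_moves", "body": {
  "targets": [
    [0.6, -0.003, 0.0014, 0, 0, 0, 0],
    [0.6, 0, 0, 0, 0, 0.0741, 0],
    [0.6, 0, 0, 0, 0, 0.0741, 0],
    [0.6, 0, 0, 0, 0, 0.0741, 0],
    [0.6, -0.0085, 0, 0.0235, 0, 0, 0],
    [0.6, -0.0085, 0, 0.0235, 0, 0, 0],
    [0.6, -0.0085, 0, 0.0235, 0, 0, 0],
    [0.6, -0.0085, 0, 0.0235, 0, 0, 0],
    [0.6, -0.0085, 0, 0.0235, 0, 0, 0],
    [0.6, -0.0085, 0, 0.0235, 0, 0, 0],
    [0.6, 0, 0, 0, 0, 0, 0],
    [0.6, 0, 0, 0, 0, 0, 0]
  ]
}}

```text
time_s: 15.15
tcp_pos: [0.4091, -0.3543, 0.1395]
eef_rot: [-180.0, -20.0, 15.6]
contact_force: [-0.2, -0.4, 1.6]
gripper_width: 0.0529
gripper_force: 0.0
```

>>> {"method": "apply_moves", "body": {
  "newtons": 40,
  "targets": [
    [0.6, -0.0073, -0.001, 0.0194, 0, 0, 0],
    [0.6, -0.0073, 0, 0.0194, 0, 0, 0],
    [0.6, -0.0073, 0, 0.0194, 0, 0, 0],
    [0.6, -0.0073, 0, 0.0194, 0, 0, 0],
    [0.6, -0.0073, 0, 0.0194, 0, 0, 0],
    [0.6, 0, 0, 0, 0, 0, 0],
    [0, 0, 0, 0, 0, 0, 0],
    [0, 0, 0, 0, 0, 0, 0],
    [0, 0, 0, 0, 0, 0, 0],
    [0, 0, 0, 0, 0, 0, 0],
    [0, 0, 0, 0, 0, 0, 0],
    [0, 0, 0, 0, 0, 0, 0],
    [0, 0, 0, 0, 0, 0, 0],
    [0, 0, 0, 0, 0, 0, 0],
    [0, 0, 0, 0, 0, 0, 0],
    [0, 0, 0, 0, 0, 0, 0],
    [0, 0, 0, 0, 0, 0, 0]
  ]
}}

```text
time_s: 16.57
tcp_pos: [0.4076, -0.3534, 0.0354]
eef_rot: [180.0, -20.0, 15.6]
contact_force: [-2.4, 0.6, 5.8]
gripper_width: 0.0091
gripper_force: 40.0
```

>>> {"method": "apply_moves", "body": {
  "targets": [
    [0, 0.0034, 0, -0.0094, 0, 0, 0],
    [0, 0.0068, 0, -0.0188, 0, 0, 0],
    [0, 0.0082, 0, -0.0226, 0, 0, 0],
    [0, 0.0082, 0, -0.0226, 0, 0, 0],
    [0, 0.0082, 0, -0.0226, 0, 0, 0],
    [0, 0.0068, 0, -0.0188, 0, 0, 0],
    [0, 0, 0, 0, -0.0171, 0, 0.047],
    [0, 0, 0, 0, -0.0171, 0, 0.047],
    [0, 0, 0, 0, -0.0171, 0, 0.047],
    [0, 0, 0, 0, -0.0171, 0, 0.047],
    [0, 0, 0, 0, -0.0171, 0, 0.047],
    [0, 0, 0, 0, 0, 0, 0]
  ]
}}

```text
time_s: 17.57
tcp_pos: [0.4061, -0.3522, 0.157]
eef_rot: [-179.9, -19.9, -7.1]
contact_force: [-0.1, 0.7, -1.2]
gripper_width: 0.0092
gripper_force: 40.0
```

>>> {"method": "apply_moves", "body": {
  "targets": [
    [0, 0, -0.012, 0, 0, 0, 0],
    [0, 0, -0.024, 0, 0, 0, 0],
    [0, 0, -0.024, 0, 0, 0, 0],
    [0, 0, -0.024, 0, 0, 0, 0],
    [0, 0, -0.024, 0, 0, 0, 0],
    [0, 0, -0.024, 0, 0, 0, 0],
    [0, 0, -0.024, 0, 0, 0, 0],
    [0, 0, -0.024, 0, 0, 0, 0],
    [0, 0, -0.024, 0, 0, 0, 0],
    [0, 0, -0.024, 0, 0, 0, 0],
    [0, 0, -0.024, 0, 0, 0, 0],
    [0, 0, -0.024, 0, 0, 0, 0],
    [0, 0, -0.024, 0, 0, 0, 0],
    [0, 0, -0.024, 0, 0, 0, 0],
    [0, 0, -0.024, 0, 0, 0, 0],
    [0, 0, -0.024, 0, 0, 0, 0],
    [0, 0, -0.024, 0, 0, 0, 0],
    [0, 0, -0.024, 0, 0, 0, 0],
    [0, 0, -0.012, 0, 0, 0, 0],
    [0, 0, 0, 0, 0, 0, 0]
  ]
}}

```text
time_s: 19.23
tcp_pos: [0.4611, 0.0773, 0.1593]
eef_rot: [180.0, -19.9, -6.6]
contact_force: [0.4, -0.2, -2.0]
gripper_width: 0.0089
gripper_force: 40.0
```

```bash
python3 - <<'E'
from h import *
np.set_printoptions(precision=4,suppress=True)
s=get_state();print(s["tcp_pos"],s["eef_rot"],s["gripper_width"],s["contact_force"])
w=snap("wrist","w4");d=snap("side","s4")
A=cv2.resize(d["frame"][90:290,230:390,::-1],None,fx=2.5,fy=2.5,interpolation=3);W=w["frame"][:,120:520,::-1]
c=np.zeros((500,800,3),np.uint8);c[:,:400]=A;c[:480,400:]=W;cv2.imwrite("pics/c4.png",c)
E
```

```text
[0.4611 0.0773 0.1593] [179.9599 -19.8943  -6.6133] 0.008908930361524734 [ 0.3873 -0.1867 -2.0009]
```

View pics/c4.png

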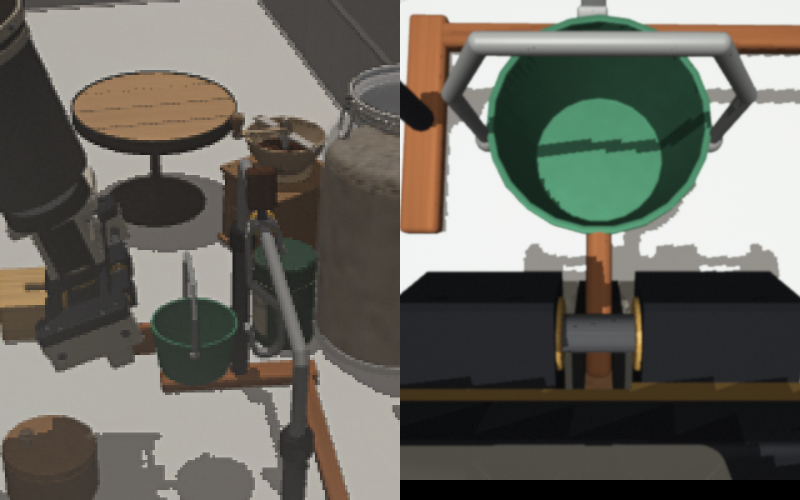

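Side crop: pail held level in front of the hook, bail at (190,265), lower curl around (262,335). Wrist: bail rows ~43, hook at top, column ~592. Measure bail and hook.

```bash
python3 - <<'E'
from h import *
np.set_printoptions(precision=4,suppress=True)
w=dict(np.load("/tmp/w4.npz"));s=dict(np.load("/tmp/s4.npz"))
cy,sy=np.cos(np.radians(-6.95)),np.sin(np.radians(-6.95)); o=np.array([.5898,.04,.2623])
def F(P): q=P-o; return np.stack([q[...,0]*cy+q[...,1]*sy,-q[...,0]*sy+q[...,1]*cy,q[...,2]],-1)
A=F(cloud(w));B=F(cloud(s))
def rep(n,Q): print(n,len(Q),"med",np.median(Q,0),"p2",np.percentile(Q,2,0),"p98",np.percentile(Q,98,0))
Q=A[25:65,200:440].reshape(-1,3);Q=Q[(Q[:,2]>-.08)&(abs(Q[:,0]+.06)<.05)];rep("wrist bail",Q)
print(" slope x/t",np.polyfit(Q[:,1],Q[:,0],1)[0]," z/t",np.polyfit(Q[:,1],Q[:,2],1)[0])
Q=A[0:18,290:335].reshape(-1,3);rep("wrist hook",Q[(abs(Q[:,0])<.05)&(Q[:,2]>-.2)&(abs(Q[:,1]-.025)<.03)])
Q=B[190:245,295:315].reshape(-1,3);Q=Q[(Q[:,2]>-.065)&(abs(Q[:,0]+.06)<.05)&(abs(Q[:,1]-.03)<.06)];rep("side bail",Q)
# hook points in side view, binned by z
Q=B[150:245,318:350].reshape(-1,3);Q=Q[(abs(Q[:,0])<.035)&(abs(Q[:,1]-.025)<.02)]
for z in np.arange(-.16,.06,.015):
    q=Q[abs(Q[:,2]-z)<.0075]
    if len(q): print("z%.3f"%z,len(q),"x",q[:,0].min(),np.median(q[:,0]),q[:,0].max(),"t",np.median(q[:,1]))
T=F(get_state()["tcp_pos"]);print("tcp",T)
E
```

```text
wrist bail 6144 med [-0.0665  0.0218 -0.0315] p2 [-0.0681 -0.0026 -0.0345] p98 [-0.0635  0.0468 -0.0299]
 slope x/t -0.004470808574013255  z/t 0.002547316324727368
wrist hook 544 med [-0.0124  0.0248 -0.1004] p2 [-0.0235  0.0184 -0.1298] p98 [ 0.0114  0.0308 -0.0879]
side bail 76 med [-0.0663 -0.0066 -0.0404] p2 [-0.0684 -0.0236 -0.0644] p98 [-0.0636  0.0581 -0.0315]
z-0.130 52 x -0.029661214380037115 0.006024039528160588 0.01879316107915947 t 0.01940368684169986
z-0.115 42 x -0.034819509520668826 -0.009944523843876906 0.021033727588407772 t 0.019593131241396264
z-0.100 66 x -0.03497998853751504 -0.026259727311941962 0.020360450971169064 t 0.024835264831654564
z-0.085 23 x -0.032708772074288475 -0.024043631712045994 0.017264939150274564 t 0.018964232768276006
z-0.070 29 x -0.006732070815961867 0.003522766999921381 0.012863697603667873 t 0.019341064464149318
z-0.055 23 x -0.014884765525219248 -0.009548709561030391 -0.0016630948088225102 t 0.019372560480487355
z-0.040 15 x -0.015802608638625742 -0.01418293206543574 -0.011857905329710946 t 0.018108172493621046
z-0.025 28 x -0.016799599972081358 -0.01253672167907012 0.018922793765223524 t 0.0190142707263967
z-0.010 42 x -0.01721915791692922 -0.006725784221107349 0.014035845664327709 t 0.018403011234263127
z0.005 99 x -0.017210862231170816 -0.003963568042087002 0.011005239921003636 t 0.019489535731725023
z0.020 40 x -0.015575436487981757 -0.0038554751339737125 0.007950468787050028 t 0.018469575454933322
z0.035 71 x -0.017534150126367862 -0.0033928663025134505 0.008220403747380759 t 0.0174054470380633
z0.050 98 x -0.017668642710717993 -0.006743598955250002 0.007520148277519343 t 0.017617156774316654
tcp [-0.1331  0.0191 -0.1037]
```

>>> {"method": "apply_moves", "body": {
  "targets": [
    [0, -0.0066, -0.0025, 0.0182, 0, 0, 0],
    [0, -0.0066, 0, 0.0182, 0, 0, 0],
    [0, -0.0066, 0, 0.0182, 0, 0, 0],
    [0, 0.0094, 0, 0.0034, 0, 0, 0],
    [0, 0.0094, 0, 0.0034, 0, 0, 0],
    [0, 0, 0, 0, 0, 0, 0],
    [0, 0, 0, 0, 0, 0, 0]
  ]
}}

```text
time_s: 19.92
tcp_pos: [0.4936, 0.0772, 0.1194]
eef_rot: [-180.0, -17.9, -7.0]
contact_force: [-0.6, -0.5, -3.1]
gripper_width: 0.0088
gripper_force: 40.0
```

```bash
cat > m.py <<'E'
from h import *
import sys
np.set_printoptions(precision=4,suppress=True)
cy,sy=np.cos(np.radians(-6.95)),np.sin(np.radians(-6.95)); o=np.array([.5898,.04,.2623])
def F(P): q=P-o; return np.stack([q[...,0]*cy+q[...,1]*sy,-q[...,0]*sy+q[...,1]*cy,q[...,2]],-1)
w=snap("wrist",sys.argv[1]+"w");A=F(cloud(w));st=get_state();T=F(st["tcp_pos"]);print("tcp",T,st["eef_rot"])
Q=A[:120].reshape(-1,3)
b=Q[(abs(Q[:,0]-T[0]-.067)<.012)&(abs(Q[:,2]-T[2]-.071)<.01)&(abs(Q[:,1]-.022)<.035)]
b=b[(abs(b[:,1]-.0247)>.008)];print("bail",len(b),np.median(b,0),"ztop",np.percentile(b[:,2],98),"x",np.percentile(b[:,0],[2,98]),"t",np.percentile(b[:,1],[2,98]))
hk=Q[(abs(Q[:,0])<.035)&(abs(Q[:,1]-.0247)<.008)]
for z in np.arange(-.14,-.02,.01):
    q=hk[abs(hk[:,2]-z)<.005]
    if len(q)>5: print("z%.3f"%z,len(q),"x",np.percentile(q[:,0],[3,50,97]),"t",np.percentile(q[:,1],[3,97]))
E
python3 m.py a
```

```text
tcp [-0.1004  0.0254 -0.143 ] [-179.9873  -17.9067   -6.9703]
bail 5434 [-0.0318  0.0332 -0.074 ] ztop -0.07231913161206642 x [-0.0334 -0.0288] t [-0.0044  0.0551]
z-0.140 11 x [0.0065 0.007  0.0075] t [0.0169 0.0196]
z-0.130 95 x [0.0066 0.0076 0.0098] t [0.0168 0.0194]
z-0.120 213 x [-0.0035 -0.0029 -0.002 ] t [0.0206 0.0318]
z-0.110 267 x [-0.0044 -0.0037 -0.0029] t [0.0207 0.0314]
z-0.100 765 x [-0.0092 -0.0074 -0.0054] t [0.0204 0.0315]
z-0.080 248 x [-0.0333 -0.0327 -0.0315] t [0.0171 0.0321]
z-0.070 1641 x [-0.0332 -0.0313 -0.0288] t [0.0172 0.0322]
```

View pics/aw.png

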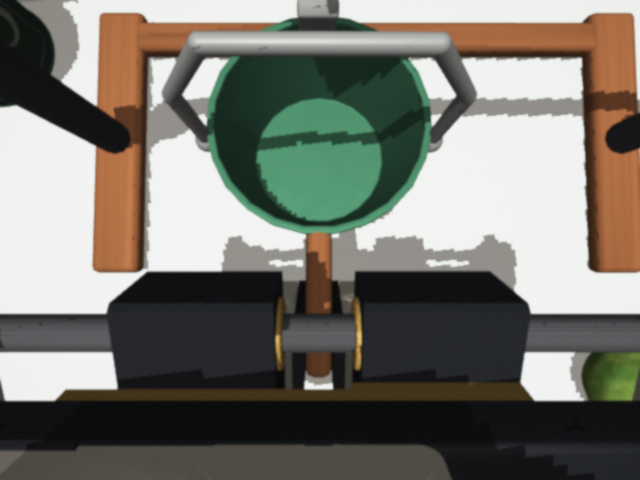

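Wrist: bail at rows 35–45, hook tip just ahead at (318,8). Height reached is short of command and the pail's rim has nudged the hook's bottom; check the joints and back off.

>>> {"method": "apply_moves", "body": {
  "targets": [
    [0, -0.0141, 0, -0.0051, 0, 0, 0],
    [0, -0.0141, 0, -0.0051, 0, 0, 0],
    [0, 0, 0, 0, 0, 0, 0],
    [0, 0, 0, 0, 0, 0, 0]
  ]
}}

```text
time_s: 20.3
tcp_pos: [0.4648, 0.0823, 0.1233]
eef_rot: [-179.9, -17.7, -6.9]
contact_force: [-0.2, 0.5, -2.5]
gripper_width: 0.0088
gripper_force: 40.0
```

```bash
python3 -c "
from h import *
s=get_state();print(s)"; python3 m.py b
```

```text
{'time_s': 20.3, 'joints': array([ 40.51504295,  -0.49780961, -58.23066222,  33.75556909,
       -23.63036999,  12.55042618]), 'qd': array([-0.66118066,  1.24525161,  0.13517243,  0.56676736,  0.5591855 ,
        0.06456155]), 'joint_torque': array([  0.13375669, -21.93187594,  21.93555236,   3.89163628,
         0.20864272,  -0.05257948]), 'tcp_pos': array([0.46482732, 0.08226576, 0.12325142]), 'eef_rot': array([-179.90157348,  -17.71426134,   -6.86144416]), 'contact_force': array([-0.21027946,  0.50913586, -2.47734895]), 'moment': array([0.15396493, 1.50072688, 0.0136977 ]), 'gripper_force': 39.96105909347534, 'gripper_width': 0.008818456223143423}
tcp [-0.1291  0.0267 -0.1394] [-179.9325  -17.6915   -6.8607]
bail 5354 [-0.0608  0.0346 -0.0703] ztop -0.06864112273819756 x [-0.0624 -0.0577] t [-0.0029  0.0558]
z-0.140 6 x [-0.0267 -0.026  -0.0257] t [0.017  0.0182]
z-0.130 465 x [-0.0227 -0.0215 -0.0192] t [0.0172 0.0318]
z-0.120 190 x [-0.0275 -0.0269 -0.0258] t [0.0247 0.0326]
z-0.110 441 x [-0.0279 -0.0272 -0.0264] t [0.0245 0.0325]
```

Joint 3 is at its limit here, so the 20° lean is out of reach at this spot. Fit a quick kinematic model to choose a smaller tilt for a regrip.

```bash
cat > k.py <<'E'
import numpy as np
from scipy.optimize import least_squares
from scipy.spatial.transform import Rotation as R
D=[([82.0536,20.5914,.6335],[.27925,.61402,.24462],[179.905,-.008,-24.462]),
([25.213,9.4346,7.0089],[.5927,.0663,.414],[-179.86,-.417,-6.894]),
([40.515,-.4978,-58.2307],[.46483,.08227,.12325],[-179.9,-17.714,-6.861])]
def W(p,e,L): return np.array(p)-L*R.from_euler("xyz",e,degrees=True).as_matrix()[:,2]
def wk(q,m):
    r0,h,a,b,e,d,L=m;q1,q2,q3=np.radians(q);f=q2-q3
    r=r0+a*np.sin(q2)+b*np.cos(f)+e*np.sin(f);z=h+a*np.cos(q2)-b*np.sin(f)+e*np.cos(f)
    return np.array([r*np.cos(q1)+d*np.sin(q1),r*np.sin(q1)-d*np.cos(q1),z])
res=lambda m:np.concatenate([(wk(q,m)-W(p,e,m[6])) for q,p,e in D]+[[1e-3*(m[0]),1e-3*m[4]]])
s=least_squares(res,[0,.4,.4,.4,0,.19,.25]);m=s.x
print("r0,h,a,b,e,d,L",m.round(4),"res",abs(s.fun).max())
def ik(p,e):
    w=W(p,e,m[6]);t=least_squares(lambda q:wk(q,m)-w,[30,5,-40],x_scale=30);return t.x.round(1),t.cost
if __name__=="__main__":
  for tilt in (20,12,10,5,0):
    for n,p in (("pre",[.462,.083,.101]),("mid",[.495,.077,.101]),("in",[.525,.073,.101]),("end",[.525,.073,.06])):
        print(tilt,n,*ik(p,[180,-tilt,-7]))
E
python3 k.py
```

```text
r0,h,a,b,e,d,L [0.1326 0.1158 0.5014 0.3463 0.047  0.1896 0.2442] res 0.02217232192465335
20 pre [ 42.9   1.  -61.8] 6.067858092553371e-24
20 mid [ 38.7   4.7 -57.6] 4.9504818770205803e-14
20 in [ 35.6   7.9 -53.6] 7.484580146169753e-15
20 end [ 35.6  13.9 -57.5] 2.2697109892413813e-22
12 pre [ 39.    3.4 -56.6] 1.6097448731681428e-14
12 mid [ 35.4   6.9 -52.3] 9.381293044335157e-16
12 in [ 32.7  10.  -48.2] 1.3619655862287206e-16
12 end [ 32.7  15.2 -51.9] 3.431750488128772e-13
10 pre [ 38.1   4.1 -55.3] 5.450810117768862e-15
10 mid [ 34.6   7.6 -51. ] 3.919803793719223e-16
10 in [ 32.   10.7 -46.9] 4.5050207695391675e-17
10 end [ 32.   15.7 -50.5] 1.528199689831356e-13
5 pre [ 36.    6.  -52.3] 5.268459043895046e-16
5 mid [ 32.8   9.4 -47.8] 4.881779620141145e-17
5 in [ 30.4  12.4 -43.6] 1.024735613879039e-18
5 end [ 30.4  17.1 -47.1] 1.4773672950346704e-14
0 pre [ 34.    8.2 -49.3] 9.898185384156039e-17
0 mid [ 31.1  11.5 -44.8] 3.979996857584939e-18
0 in [ 28.9  14.4 -40.5] 6.511624768392726e-19
0 end [ 28.9  18.8 -43.9] 3.593974443580411e-16
```

Reach is fine at a smaller tilt. I'll return to the pick spot, set the pail down and regrip with about 6° tilt.

>>> {"method": "apply_moves", "body": {
  "targets": [
    [0, 0.006, 0, -0.0165, 0, 0.0128, 0],
    [0, 0.006, 0.012, -0.0165, 0, 0.0128, 0],
    [0, 0, 0.024, 0, 0, 0, 0],
    [0, 0, 0.0255, 0, 0, 0, 0],
    [0, 0, 0.0255, 0, 0, 0, 0],
    [0, 0, 0.0255, 0, 0, 0, 0],
    [0, 0, 0.0255, 0, 0, 0, 0],
    [0, 0, 0.0255, 0, 0, 0, 0],
    [0, 0, 0.0255, 0, 0, 0, 0],
    [0, 0, 0.0255, 0, 0, 0, 0],
    [0, 0, 0.0255, 0, 0, 0, 0],
    [0, 0, 0.0255, 0, 0, 0, 0],
    [0, 0, 0.0255, 0, 0, 0, 0],
    [0, 0, 0.0255, 0, 0, 0, 0],
    [0, 0, 0.0255, 0, 0, 0, 0],
    [0, 0, 0.0255, 0, 0, 0, 0],
    [0, 0, 0.0255, 0, 0, 0, 0],
    [0, 0, 0.0255, 0, 0, 0, 0],
    [0, 0, 0.02, 0, 0, 0, 0],
    [0, 0, 0, 0, 0, 0, 0]
  ]
}}

```text
time_s: 22.02
tcp_pos: [0.4132, -0.3572, 0.1571]
eef_rot: [180.0, -19.9, -7.0]
contact_force: [-0.3, -1.1, -1.1]
gripper_width: 0.0085
gripper_force: 40.0
```

>>> {"method": "apply_moves", "body": {
  "targets": [
    [0, 0, 0, 0, 0.0171, 0, -0.047],
    [0, 0, 0, 0, 0.0171, 0, -0.047],
    [0, 0, 0, 0, 0.0171, 0, -0.047],
    [0, 0, 0, 0, 0.0171, 0, -0.047],
    [0, 0, 0, 0, 0.0171, 0, -0.047],
    [0, 0, 0, 0, 0, 0, 0],
    [0, 0, 0, 0, 0, 0, 0]
  ]
}}

```text
time_s: 22.6
tcp_pos: [0.413, -0.3542, 0.1569]
eef_rot: [-179.9, -19.9, 15.4]
contact_force: [-0.3, 0.2, -1.4]
gripper_width: 0.0083
gripper_force: 40.0
```

>>> {"method": "apply_moves", "body": {
  "targets": [
    [0, -0.0068, 0, 0.0188, 0, 0, 0],
    [0, -0.0082, 0, 0.0226, 0, 0, 0],
    [0, -0.0082, 0, 0.0226, 0, 0, 0],
    [0, -0.0082, 0, 0.0226, 0, 0, 0],
    [0, -0.0055, 0, 0.015, 0, 0, 0],
    [0, -0.0021, 0, 0.0056, 0, 0, 0],
    [0, 0, 0, 0, 0, 0, 0],
    [0, 0, 0, 0, 0, 0, 0]
  ]
}}

```text
time_s: 23.27
tcp_pos: [0.4133, -0.3537, 0.0437]
eef_rot: [-180.0, -19.9, 15.6]
contact_force: [1.4, -1.0, -1.6]
gripper_width: 0.009
gripper_force: 40.0
```

>>> {"method": "apply_moves", "body": {
  "targets": [
    [0, -0.0007, 0, 0.0019, 0, 0, 0],
    [0, 0, 0, 0, 0, 0, 0],
    [0, 0, 0, 0, 0, 0, 0]
  ]
}}

```text
time_s: 23.52
tcp_pos: [0.4136, -0.3538, 0.0423]
eef_rot: [180.0, -20.0, 15.6]
contact_force: [0.4, -0.6, -2.4]
gripper_width: 0.0088
gripper_force: 40.0
```

>>> {"method": "apply_moves", "body": {
  "targets": [
    [0, -0.001, 0, 0.0028, 0, 0, 0],
    [0, -0.0007, 0, 0.0019, 0, 0, 0],
    [0, 0, 0, 0, 0, 0, 0],
    [0, 0, 0, 0, 0, 0, 0]
  ]
}}

```text
time_s: 23.85
tcp_pos: [0.4131, -0.3536, 0.0361]
eef_rot: [-179.9, -19.9, 15.6]
contact_force: [0.1, 0.2, -1.4]
gripper_width: 0.0087
gripper_force: 40.0
```

>>> {"method": "apply_moves", "body": {
  "targets": [
    [0, -0.0004, 0, 0.001, 0, 0, 0],
    [0, 0, 0, 0, 0, 0, 0],
    [0.15, 0, 0, 0, 0, 0, 0],
    [0.3, 0, 0, 0, 0, 0, 0],
    [0.3, 0, 0, 0, 0, 0, 0],
    [0.3, 0, 0, 0, 0, 0, 0],
    [0.3, 0, 0, 0, 0, 0, 0],
    [0.3, 0, 0, 0, 0, 0, 0]
  ]
}}

```text
time_s: 24.52
tcp_pos: [0.4132, -0.3536, 0.0352]
eef_rot: [-180.0, -20.0, 15.6]
contact_force: [0.3, 0.8, -0.3]
gripper_width: 0.0262
gripper_force: 0.0
```

>>> {"method": "apply_moves", "body": {
  "newtons": 45,
  "targets": [
    [0.3, 0, 0, 0, 0, -0.052, 0],
    [0.3, 0, 0, 0, 0, -0.052, 0],
    [0.3, 0, 0, 0, 0, -0.052, 0],
    [0.3, 0, 0, 0, 0, 0, 0],
    [0, 0, 0, 0, 0, 0, 0],
    [0, 0, 0, 0, 0, 0, 0],
    [0, 0, 0, 0, 0, 0, 0],
    [0, 0, 0, 0, 0, 0, 0],
    [0, 0, 0, 0, 0, 0, 0],
    [0, 0, 0, 0, 0, 0, 0],
    [0, 0, 0, 0, 0, 0, 0],
    [0, 0, 0, 0, 0, 0, 0]
  ]
}}

```text
time_s: 25.52
tcp_pos: [0.4128, -0.3538, 0.0352]
eef_rot: [-180.0, -5.9, 15.6]
contact_force: [-1.2, -0.3, 0.1]
gripper_width: 0.0084
gripper_force: 45.0
```

>>> {"method": "apply_moves", "body": {
  "targets": [
    [0, 0.001, 0, -0.01, 0, 0, 0],
    [0, 0.002, 0, -0.02, 0, 0, 0],
    [0, 0.0025, 0, -0.024, 0, 0, 0],
    [0, 0.0025, 0, -0.024, 0, 0, 0],
    [0, 0.0025, 0, -0.024, 0, 0, 0],
    [0, 0.002, 0, -0.018, 0, 0, 0],
    [0, 0, 0, 0, -0.0052, 0, 0.05],
    [0, 0, 0, 0, -0.0052, 0, 0.05],
    [0, 0, 0, 0, -0.0052, 0, 0.05],
    [0, 0, 0, 0, -0.0052, 0, 0.05],
    [0, 0, 0, 0, -0.0052, 0, 0.05],
    [0, 0, 0, 0, 0, 0, 0]
  ]
}}

```text
time_s: 26.52
tcp_pos: [0.4129, -0.3533, 0.1564]
eef_rot: [-180.0, -5.9, -7.2]
contact_force: [0.1, 0.6, -1.6]
gripper_width: 0.0088
gripper_force: 45.0
```

>>> {"method": "apply_moves", "body": {
  "targets": [
    [0, -0.002, -0.012, 0, 0, 0, 0],
    [0, -0.002, -0.0243, 0, 0, 0, 0],
    [0, -0.001, -0.0243, 0, 0, 0, 0],
    [0, 0, -0.0243, 0, 0, 0, 0],
    [0, 0, -0.0243, 0, 0, 0, 0],
    [0, 0, -0.0243, 0, 0, 0, 0],
    [0, 0, -0.0243, 0, 0, 0, 0],
    [0, 0, -0.0243, 0, 0, 0, 0],
    [0, 0, -0.0243, 0, 0, 0, 0],
    [0, 0, -0.0243, 0, 0, 0, 0],
    [0, 0, -0.0243, 0, 0, 0, 0],
    [0, 0, -0.0243, 0, 0, 0, 0],
    [0, 0, -0.0243, 0, 0, 0, 0],
    [0, 0, -0.0243, 0, 0, 0, 0],
    [0, 0, -0.0243, 0, 0, 0, 0],
    [0, 0, -0.0243, 0, 0, 0, 0],
    [0, 0, -0.0243, 0, 0, 0, 0],
    [0, 0, -0.0243, 0, 0, 0, 0],
    [0, 0, -0.012, 0, 0, 0, 0],
    [0, 0, 0, 0, 0, 0, 0]
  ]
}}

```text
time_s: 28.18
tcp_pos: [0.4623, 0.0829, 0.156]
eef_rot: [-180.0, -5.9, -6.8]
contact_force: [-0.2, 0.3, -1.9]
gripper_width: 0.0087
gripper_force: 45.0
```

```bash
python3 m.py c; python3 -c "
from h import *
print(get_state()['joints'].round(1))
d=snap('side','s5')
w=cv2.imread('pics/cw.png')
A=cv2.resize(d['frame'][90:290,230:390,::-1],None,fx=2.5,fy=2.5,interpolation=3)
c=np.zeros((500,800,3),np.uint8);c[:,:400]=A;c[:480,400:]=w[:,120:520];cv2.imwrite('pics/c5.png',c)"
```

```text
tcp [-0.1322  0.0258 -0.1066] [-179.9896   -5.8839   -6.8153]
bail 7229 [-0.0648  0.035  -0.0343] ztop -0.032769713844947077 x [-0.0668 -0.062 ] t [-0.003   0.0552]
z-0.140 445 x [-0.0349 -0.0329 -0.0309] t [0.0176 0.0322]
z-0.130 512 x [-0.0324 -0.0305 -0.0292] t [0.0171 0.0321]
z-0.120 636 x [-0.0306 -0.0288 -0.0274] t [0.0172 0.0322]
z-0.110 761 x [-0.0287 -0.0271 -0.0258] t [0.0172 0.0322]
z-0.100 750 x [-0.0271 -0.0256 -0.0247] t [0.017  0.0322]
[ 37.5   2.4 -38.2   5.8 -45.3  41.7]
```

View pics/c5.png

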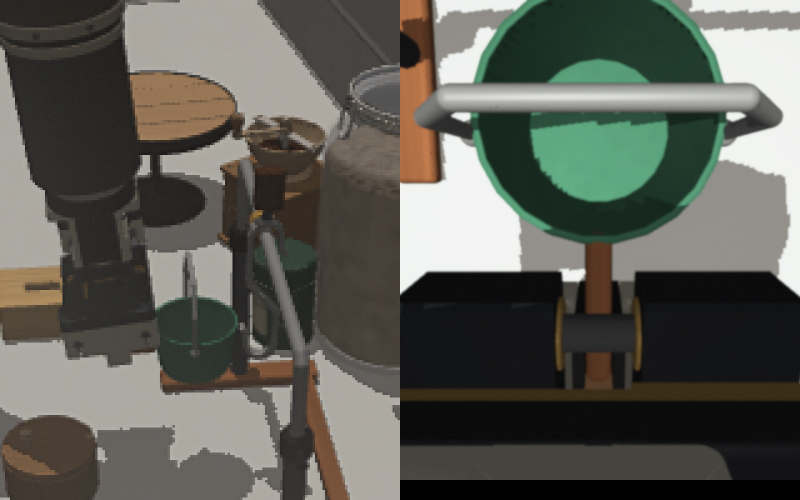

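Side crop: pail level in front of the hook, hook still on the rail beside the ring; wrist: bail at row 97 centred on the tab. Lower (backed off 8 mm), then measure the hook numerically.

>>> {"method": "apply_moves", "body": {
  "targets": [
    [0, -0.01, 0, 0.0184, 0, 0, 0],
    [0, -0.002, 0, 0.0184, 0, 0, 0],
    [0, -0.002, 0, 0.0184, 0, 0, 0],
    [0, 0, 0, 0, 0, 0, 0],
    [0, 0, 0, 0, 0, 0, 0]
  ]
}}

```text
time_s: 28.7
tcp_pos: [0.4529, 0.0805, 0.0988]
eef_rot: [179.9, -5.8, -7.0]
contact_force: [0.5, 0.5, -0.8]
gripper_width: 0.0086
gripper_force: 45.0
```

```bash
python3 m.py d; cat > sd.py <<'E'
import sys
from h import *
np.set_printoptions(precision=4,suppress=True)
cy,sy=np.cos(np.radians(-6.95)),np.sin(np.radians(-6.95)); o=np.array([.5898,.04,.2623])
def F(P): q=P-o; return np.stack([q[...,0]*cy+q[...,1]*sy,-q[...,0]*sy+q[...,1]*cy,q[...,2]],-1)
d=snap("side",sys.argv[1]);B=F(cloud(d));c=d["frame"].astype(int)
g=(c[...,1]-c[...,0]>12)
Q=B[(abs(B[...,0])<.045)&(abs(B[...,1]-.022)<.012)&(B[...,2]>-.15)&(B[...,2]<.07)&~g]
for z in np.arange(-.14,.06,.01):
    q=Q[abs(Q[:,2]-z)<.005]
    if len(q): print("z%.3f"%z,len(q),"x",np.sort(q[:,0]).round(3)[::max(1,len(q)//8)],"t",np.median(q[:,1]).round(4))
E
python3 sd.py s6; python3 -c "
from h import *
print(get_state()['joints'].round(1))"
```

```text
tcp [-0.1401  0.0244 -0.1626] [179.9875  -5.8887  -7.0328]
bail 7410 [-0.0737  0.016  -0.0916] ztop -0.09004535390846452 x [-0.0757 -0.0709] t [-0.0062  0.0541]
z-0.140 4 x [-0.009 -0.007 -0.005  0.005] t 0.0176
z-0.130 45 x [-0.019 -0.014 -0.01  -0.007 -0.004 -0.002  0.001  0.003  0.006] t 0.0189
z-0.120 18 x [-0.019 -0.019 -0.017 -0.014  0.006  0.007  0.008  0.009  0.011] t 0.0171
z-0.110 20 x [-0.019 -0.019 -0.017 -0.017  0.007  0.007  0.008  0.008  0.01   0.011] t 0.0175
z-0.100 19 x [-0.023 -0.022 -0.021 -0.019 -0.019 -0.017  0.008  0.008  0.011  0.013] t 0.0187
z-0.090 12 x [0.008 0.008 0.008 0.008 0.01  0.01  0.01  0.01  0.012 0.012 0.012 0.012] t 0.0168
z-0.080 18 x [0.002 0.005 0.006 0.007 0.008 0.008 0.009 0.01  0.012] t 0.0192
z-0.070 15 x [-0.007 -0.004 -0.002 -0.002 -0.002 -0.002 -0.001 -0.    -0.     0.
  0.001  0.002  0.003  0.003  0.004] t 0.0187
z-0.060 18 x [-0.016 -0.012 -0.011 -0.009 -0.009 -0.007 -0.006 -0.005 -0.004] t 0.0182
z-0.050 10 x [-0.017 -0.016 -0.016 -0.016 -0.014 -0.014 -0.014 -0.014 -0.014 -0.011] t 0.0186
z-0.040 10 x [-0.017 -0.017 -0.016 -0.016 -0
[... 161 characters left out ...]
15 -0.013 -0.013 -0.012  0.014  0.014  0.016  0.018] t 0.0163
z-0.010 32 x [-0.015 -0.014 -0.011 -0.007  0.009  0.012  0.014  0.015] t 0.0176
z0.000 50 x [-0.015 -0.013 -0.012 -0.011 -0.006 -0.001  0.005  0.012  0.015] t 0.018
z0.010 50 x [-0.01  -0.007 -0.005 -0.004 -0.002 -0.     0.002  0.007  0.01 ] t 0.019
z0.020 22 x [-0.007 -0.003 -0.002 -0.001 -0.     0.001  0.003  0.004  0.006  0.008
  0.012] t 0.0166
z0.030 48 x [-0.01  -0.007 -0.005 -0.001  0.002  0.005  0.009  0.012] t 0.0153
z0.040 54 x [-0.01  -0.008 -0.005 -0.002  0.001  0.003  0.007  0.009  0.013] t 0.016
z0.050 59 x [-0.01  -0.008 -0.006 -0.002  0.     0.004  0.007  0.011  0.015] t 0.0153
[ 38.2   6.2 -43.8   7.1 -36.   39.2]
```

Numbers show the lower curl centred at about x = −4.5 mm, opening −16…+6 mm, tip top near −0.098. Move the bail in over the tip.

>>> {"method": "apply_moves", "body": {
  "targets": [
    [0, 0.0114, 0, -0.0005, 0, 0, 0],
    [0, 0.0114, 0, 0.001, 0, 0, 0],
    [0, 0.0114, 0, 0.0012, 0, 0, 0],
    [0, 0.0114, 0, 0.0012, 0, 0, 0],
    [0, 0, 0, 0, 0, 0, 0],
    [0, 0, 0, 0, 0, 0, 0]
  ]
}}

```text
time_s: 29.3
tcp_pos: [0.4995, 0.0759, 0.1008]
eef_rot: [-180.0, -5.9, -7.1]
contact_force: [0.2, -0.1, -1.3]
gripper_width: 0.0085
gripper_force: 45.0
```

```bash
python3 m.py e;python3 sd.py s7 | sed -n 1,7p
```

```text
tcp [-0.0947  0.0246 -0.1617] [179.9945  -5.8516  -7.0844]
bail 7380 [-0.027   0.0328 -0.0896] ztop -0.08807124939650086 x [-0.029  -0.0242] t [-0.0058  0.0544]
z-0.130 2332 x [-0.0079 -0.0019  0.0029] t [0.0186 0.0298]
z-0.110 63 x [-0.0153 -0.0149 -0.0145] t [0.0195 0.0295]
z-0.100 1830 x [-0.0221 -0.0198 -0.0157] t [0.019  0.0301]
z-0.090 2790 x [-0.029  -0.0269 -0.0242] t [0.0172 0.0323]
z-0.140 2 x [-0.007 -0.005] t 0.0168
z-0.130 46 x [-0.017 -0.013 -0.01  -0.007 -0.004 -0.002  0.     0.004  0.004  0.009] t 0.0181
z-0.120 20 x [-0.019 -0.019 -0.017 -0.015  0.006  0.007  0.008  0.009  0.011  0.011] t 0.0178
z-0.110 17 x [-0.019 -0.019 -0.017 -0.017  0.007  0.008  0.008  0.008  0.011] t 0.0169
z-0.100 21 x [-0.022 -0.021 -0.02  -0.019 -0.019  0.007  0.008  0.009  0.01   0.011
  0.013] t 0.0174
z-0.090 23 x [-0.03  -0.029 -0.029 -0.028 -0.028 -0.027 -0.026  0.008  0.01   0.01
```

>>> {"method": "apply_moves", "body": {
  "targets": [
    [0, 0.008, 0, 0.0008, 0, 0, 0],
    [0, 0.008, 0, 0.0008, 0, 0, 0],
    [0, 0.006, 0, 0.0006, 0, 0, 0],
    [0, 0, 0, 0, 0, 0, 0],
    [0, 0, 0, 0, 0, 0, 0],
    [0, 0, 0, 0, 0, 0, 0]
  ]
}}

```text
time_s: 29.9
tcp_pos: [0.5205, 0.0734, 0.1008]
eef_rot: [-180.0, -5.9, -7.0]
contact_force: [-0.2, 0.2, -2.3]
gripper_width: 0.0087
gripper_force: 45.0
```

```bash
python3 m.py f;python3 sd.py s8 | sed -n 1,8p
```

```text
tcp [-0.0729  0.0247 -0.1615] [-179.9922   -5.8707   -7.0366]
bail 6066 [-0.0058  0.0366 -0.0896] ztop -0.0879681090196465 x [-0.0078 -0.003 ] t [-0.0059  0.0548]
z-0.070 8 x [0.0019 0.0023 0.0024] t [0.0183 0.0298]
z-0.140 2 x [-0.009 -0.007] t 0.0196
z-0.130 37 x [-0.017 -0.012 -0.009 -0.007 -0.005 -0.004  0.003  0.005  0.006  0.01 ] t 0.0192
z-0.120 18 x [-0.019 -0.019 -0.017 -0.017 -0.014  0.007  0.007  0.008  0.011] t 0.017
z-0.110 20 x [-0.02  -0.019 -0.019 -0.017 -0.017  0.007  0.008  0.008  0.01   0.011] t 0.0179
z-0.100 21 x [-0.043 -0.022 -0.021 -0.019 -0.017  0.008  0.008  0.008  0.01   0.01
  0.013] t 0.0178
z-0.090 29 x [-0.045 -0.043 -0.007 -0.006 -0.005 -0.004  0.008  0.01   0.012  0.013] t 0.0187
z-0.080 15 x [0.003 0.005 0.005 0.006 0.007 0.007 0.007 0.008 0.009 0.009 0.009 0.01
```

Bail (x −5 mm) is between tip and shank. Lower it.

>>> {"method": "apply_moves", "body": {
  "targets": [
    [0, -0.0008, 0, 0.008, 0, 0, 0],
    [0, -0.001, 0, 0.01, 0, 0, 0],
    [0, -0.001, 0, 0.009, 0, 0, 0],
    [0, -0.0004, 0, 0.004, 0, 0, 0],
    [0, 0, 0, 0, 0, 0, 0],
    [0, 0, 0, 0, 0, 0, 0]
  ]
}}

```text
time_s: 30.5
tcp_pos: [0.5206, 0.0735, 0.0695]
eef_rot: [180.0, -5.9, -7.0]
contact_force: [-0.5, -0.5, -0.3]
gripper_width: 0.0087
gripper_force: 45.0
```

>>> {"method": "apply_moves", "body": {
  "targets": [
    [0, -0.0002, 0, 0.0015, 0, 0, 0],
    [0, 0, 0, 0, 0, 0, 0],
    [0, -0.0002, 0, 0.0015, 0, 0, 0],
    [0, 0, 0, 0, 0, 0, 0]
  ]
}}

```text
time_s: 30.83
tcp_pos: [0.5207, 0.0736, 0.0669]
eef_rot: [-180.0, -5.9, -7.0]
contact_force: [-0.1, -0.4, -1.0]
gripper_width: 0.0087
gripper_force: 45.0
```

>>> {"method": "apply_moves", "body": {
  "targets": [
    [0, -0.0001, 0, 0.001, 0, 0, 0],
    [0, 0, 0, 0, 0, 0, 0],
    [0, 0, 0, 0, 0, 0, 0]
  ]
}}

```text
time_s: 31.08
tcp_pos: [0.5207, 0.0736, 0.0658]
eef_rot: [-180.0, -5.9, -7.0]
contact_force: [-0.2, -0.5, -1.8]
gripper_width: 0.0085
gripper_force: 45.0
```

>>> {"method": "apply_moves", "body": {
  "targets": [
    [0, -0.0001, 0, 0.001, 0, 0, 0],
    [0, 0, 0, 0, 0, 0, 0],
    [0, 0, 0, 0, 0, 0, 0]
  ]
}}

```text
time_s: 31.33
tcp_pos: [0.5208, 0.0736, 0.0649]
eef_rot: [-180.0, -5.9, -7.0]
contact_force: [0.6, -0.2, -1.5]
gripper_width: 0.0086
gripper_force: 45.0
```

>>> {"method": "apply_moves", "body": {
  "targets": [
    [0, -0.0001, 0, 0.001, 0, 0, 0],
    [0, 0, 0, 0, 0, 0, 0],
    [0, 0, 0, 0, 0, 0, 0]
  ]
}}

```text
time_s: 31.58
tcp_pos: [0.5215, 0.0739, 0.0644]
eef_rot: [-179.9, -6.0, -7.0]
contact_force: [-0.0, -1.2, 4.4]
gripper_width: 0.0086
gripper_force: 45.0
```

>>> {"method": "apply_moves", "body": {
  "targets": [
    [0, -0.0001, 0, 0.0007, 0, 0, 0],
    [0, 0, 0, 0, 0, 0, 0],
    [0, 0, 0, 0, 0, 0, 0]
  ]
}}

```text
time_s: 31.83
tcp_pos: [0.5219, 0.0742, 0.064]
eef_rot: [-179.9, -6.0, -7.0]
contact_force: [-0.0, -0.4, 6.8]
gripper_width: 0.0088
gripper_force: 45.0
```

>>> {"method": "apply_moves", "body": {
  "targets": [
    [0, -0.0001, 0, 0.0005, 0, 0, 0],
    [0, 0, 0, 0, 0, 0, 0],
    [0, 0, 0, 0, 0, 0, 0]
  ]
}}

```text
time_s: 32.08
tcp_pos: [0.5222, 0.0744, 0.0638]
eef_rot: [-179.9, -6.1, -7.0]
contact_force: [0.5, -0.1, 8.9]
gripper_width: 0.0088
gripper_force: 45.0
```

>>> {"method": "apply_moves", "body": {
  "targets": [
    [0, 0.0001, 0, -0.001, 0, 0, 0],
    [0, 0, 0, 0, 0, 0, 0],
    [0, 0, 0, 0, 0, 0, 0]
  ]
}}

```text
time_s: 32.33
tcp_pos: [0.5213, 0.0739, 0.0642]
eef_rot: [-179.9, -6.0, -7.0]
contact_force: [1.2, -1.2, 6.5]
gripper_width: 0.0088
gripper_force: 45.0
```

```bash
python3 sd.py s9
```

```text
z-0.140 1 x [-0.007] t 0.0171
z-0.130 54 x [-0.045 -0.014 -0.011 -0.008 -0.006 -0.004 -0.     0.002  0.005] t 0.019
z-0.120 22 x [-0.043 -0.019 -0.019 -0.017 -0.016  0.005  0.007  0.007  0.008  0.009
  0.011] t 0.0181
z-0.110 17 x [-0.019 -0.019 -0.017 -0.016  0.007  0.008  0.009  0.011  0.011] t 0.0182
z-0.100 19 x [-0.022 -0.021 -0.02  -0.019 -0.017  0.008  0.008  0.01   0.011  0.012] t 0.0177
z-0.090 12 x [0.008 0.008 0.009 0.009 0.01  0.01  0.01  0.01  0.012 0.012 0.012 0.013] t 0.0181
z-0.080 16 x [0.003 0.005 0.006 0.007 0.008 0.01  0.011 0.012] t 0.0192
z-0.070 18 x [-0.007 -0.004 -0.002 -0.002 -0.     0.     0.002  0.003  0.004] t 0.0179
z-0.060 19 x [-0.016 -0.014 -0.011 -0.01  -0.009 -0.009 -0.007 -0.006 -0.005 -0.003] t 0.0185
z-0.050 9 x [-0.016 -0.016 -0.016 -0.016 -0.014 -0.014 -0.014 -0.011 -0.011] t 0.0193
z-0.040 11 x [-0.017 -0.017 -0.016 -0.016 -0.015 -0.015 -0.014 -0.014 -0.012 -0.012
 -0.012] t 0.0166
z-0.030 14 x [-0.016 -0.016 -0.016 -0.016 -0.014 -0.014 -0.014 -0.014 -0.012 -0.012
 -0.012 -0.012  0.016  0.019] t 0.0184
z-0.020 21 x [-0.016 -0.016 -0.015 -0.015 -0.013 -0.012  0.012  0.013  0.016  0.016
  0.02 ] t 0.0174
z-0.010 28 x [-0.015 -0.014 -0.013 -0.011 -0.007  0.009  0.012  0.013  0.015  0.016] t 0.0174
z0.000 52 x [-0.014 -0.013 -0.011 -0.01  -0.007 -0.003  0.005  0.011  0.014] t 0.0172
z0.010 47 x [-0.009 -0.007 -0.005 -0.003 -0.002 -0.001  0.002  0.004  0.007  0.011] t 0.0185
z0.020 19 x [-0.009 -0.005 -0.002 -0.     0.001  0.002  0.003  0.004  0.008  0.013] t 0.017
z0.030 51 x [-0.009 -0.007 -0.004 -0.001  0.001  0.005  0.008  0.012  0.014] t 0.0151
z0.040 53 x [-0.01  -0.008 -0.006 -0.004  0.     0.003  0.007  0.01   0.013] t 0.0153
z0.050 57 x [-0.01  -0.008 -0.004 -0.     0.003  0.007  0.009  0.013  0.016] t 0.0151
```

>>> {"method": "apply_moves", "body": {
  "targets": [
    [0, 0.0001, 0, -0.0008, 0, 0, 0],
    [0, 0, 0, 0, 0, 0, 0],
    [0, 0, 0, 0, 0, 0, 0]
  ]
}}

```text
time_s: 32.63
tcp_pos: [0.5207, 0.0736, 0.0644]
eef_rot: [-180.0, -5.9, -7.0]
contact_force: [-0.3, -0.7, 4.1]
gripper_width: 0.0086
gripper_force: 45.0
```

>>> {"method": "apply_moves", "body": {
  "newtons": 10,
  "targets": [
    [0, 0, 0, 0, 0, 0, 0],
    [0, 0, 0, 0, 0, 0, 0],
    [0, 0, 0, 0, 0, 0, 0]
  ]
}}

```text
time_s: 32.88
tcp_pos: [0.5205, 0.0735, 0.0642]
eef_rot: [-180.0, -5.9, -7.0]
contact_force: [-0.3, -0.8, 2.5]
gripper_width: 0.0091
gripper_force: 10.0
```

>>> {"method": "apply_moves", "body": {
  "newtons": 3,
  "targets": [
    [0, 0, 0, 0, 0, 0, 0],
    [0, 0, 0, 0, 0, 0, 0],
    [0, 0, 0, 0, 0, 0, 0],
    [0.15, 0, 0, 0, 0, 0, 0],
    [0.3, 0, 0, 0, 0, 0, 0],
    [0.45, 0, 0, 0, 0, 0, 0],
    [0.45, 0, 0, 0, 0, 0, 0],
    [0.45, 0, 0, 0, 0, 0, 0],
    [0.45, 0, 0, 0, 0, 0, 0],
    [0.45, 0, 0, 0, 0, 0, 0]
  ]
}}

```text
time_s: 33.72
tcp_pos: [0.5207, 0.0736, 0.0644]
eef_rot: [-180.0, -5.9, -7.0]
contact_force: [-0.3, -0.0, 0.0]
gripper_width: 0.039
gripper_force: 0.0
```

```bash
python3 m.py g; python3 sd.py s10 | sed -n 1,9p; python3 sd.py s10 | tail -3
```

```text
tcp [-0.0727  0.025  -0.1979] [-179.9785   -5.8956   -7.0239]
bail 7896 [-0.0013  0.0166 -0.1256] ztop -0.12392576519896856 x [-0.0032  0.0015] t [-0.0062  0.0547]
z-0.130 7410 x [-0.0073  0.0012  0.0092] t [0.0177 0.0311]
z-0.120 1011 x [-0.0027 -0.0007  0.0093] t [0.0172 0.032 ]
z-0.110 534 x [-0.0119 -0.0112 -0.0105] t [0.0187 0.0294]
z-0.100 173 x [-0.012  -0.0118 -0.0114] t [0.0191 0.0291]
z-0.050 298 x [-0.0185 -0.0185 -0.0185] t [0.0253 0.0253]
z-0.130 48 x [-0.014 -0.009 -0.005 -0.003 -0.001  0.002  0.005  0.008] t 0.019
z-0.120 22 x [-0.016 -0.016 -0.015 -0.013 -0.012  0.009  0.01   0.011  0.011  0.013
  0.013] t 0.0172
z-0.110 22 x [-0.017 -0.016 -0.015 -0.013 -0.012  0.01   0.011  0.011  0.013  0.015
  0.015] t 0.0162
z-0.100 20 x [-0.019 -0.019 -0.017 -0.017 -0.014  0.011  0.011  0.012  0.013  0.015] t 0.0198
z-0.090 9 x [0.01  0.011 0.011 0.012 0.012 0.012 0.014 0.014 0.015] t 0.0159
z-0.080 18 x [0.005 0.007 0.009 0.01  0.011 0.012 0.012 0.013 0.014] t 0.0174
z-0.070 19 x [-0.005 -0.003 -0.     0.001  0.002  0.003  0.004  0.005  0.006  0.008] t 0.0179
z0.030 51 x [-0.011 -0.009 -0.006 -0.003  0.001  0.003  0.007  0.01   0.014] t 0.0153
z0.040 54 x [-0.011 -0.008 -0.005 -0.004  0.     0.004  0.007  0.009  0.011] t 0.0153
z0.050 50 x [-0.01  -0.008 -0.006 -0.002  0.001  0.004  0.007  0.01   0.013] t 0.0157
```

>>> {"method": "apply_moves", "body": {
  "targets": [
    [0.45, -0.004, 0, -0.0004, 0, 0, 0],
    [0.45, -0.008, 0, -0.0008, 0, 0, 0],
    [0.45, -0.01, 0, -0.001, 0, 0, 0],
    [0.45, -0.012, 0, -0.0012, 0, 0, 0],
    [0.45, -0.012, 0, -0.0012, 0, 0, 0],
    [0.45, -0.01, 0, -0.001, 0, 0, 0],
    [0.45, -0.004, 0, -0.03, 0, 0, 0],
    [0.45, -0.004, 0, -0.03, 0, 0, 0],
    [0.45, -0.004, 0, -0.03, 0, 0, 0],
    [0.45, 0, 0, 0, 0, 0, 0],
    [0.45, 0, 0, 0, 0, 0, 0]
  ]
}}

```text
time_s: 34.78
tcp_pos: [0.4438, 0.0838, 0.1543]
eef_rot: [-179.8, -6.1, -7.0]
contact_force: [-0.9, -0.1, 0.2]
gripper_width: 0.0392
gripper_force: 0.0
```

>>> {"method": "apply_moves", "body": {
  "targets": [
    [0.45, 0, 0, 0, 0, 0, 0],
    [0.45, 0, 0, 0, 0, 0, 0],
    [0.45, 0, 0, 0, 0, 0, 0],
    [0.45, 0, 0, 0, 0, 0, 0],
    [0.45, 0, 0, 0, 0, 0, 0],
    [0.45, 0, 0, 0, 0, 0, 0],
    [0.45, 0, 0, 0, 0, 0, 0],
    [0.45, 0, 0, 0, 0, 0, 0],
    [0.45, 0, 0, 0, 0, 0, 0],
    [0.45, 0, 0, 0, 0, 0, 0],
    [0.45, 0, 0, 0, 0, 0, 0],
    [0.45, 0, 0, 0, 0, 0, 0],
    [0.45, 0, 0, 0, 0, 0, 0],
    [0.45, 0, 0, 0, 0, 0, 0],
    [0.45, 0, 0, 0, 0, 0, 0],
    [0.45, 0, 0, 0, 0, 0, 0],
    [0.45, 0, 0, 0, 0, 0, 0],
    [0.45, 0, 0, 0, 0, 0, 0],
    [0.45, 0, 0, 0, 0, 0, 0],
    [0.45, 0, 0, 0, 0, 0, 0]
  ]
}}

```text
time_s: 36.45
tcp_pos: [0.4438, 0.083, 0.1525]
eef_rot: [-180.0, -5.9, -7.0]
contact_force: [0.4, -0.8, -0.7]
gripper_width: 0.0393
gripper_force: 0.0
```

```bash
python3 sd.py s11 > /tmp/a; sed -n 1,9p /tmp/a; python3 sd.py s12 | sed -n 1,6p
python3 - <<'E'
from h import *
np.set_printoptions(precision=4,suppress=True)
for f in("s9","s11","s12"):
    d=dict(np.load("/tmp/"+f+".npz"));P=cloud(d);c=d["frame"].astype(int)
    m=(c[...,1]-c[...,0]>12)&(abs(P[...,0]-.57)<.1)&(abs(P[...,1]-.07)<.07)&(P[...,2]>.02)&(P[...,2]<.1)
    print(f,"pail green",m.sum(),P[m].mean(0),P[m][:,2].min(),P[m][:,2].max())
    # ring brass and ring-side gap
E
```

```text
z-0.140 2 x [-0.007 -0.005] t 0.0181
z-0.130 49 x [-0.015 -0.009 -0.006 -0.004 -0.001  0.001  0.004  0.007  0.014] t 0.0192
z-0.120 19 x [-0.017 -0.017 -0.014 -0.013 -0.012  0.009  0.01   0.011  0.011  0.014] t 0.0179
z-0.110 20 x [-0.017 -0.015 -0.015 -0.013 -0.013 -0.012  0.011  0.011  0.013  0.013] t 0.0175
z-0.100 23 x [-0.02  -0.019 -0.018 -0.017 -0.016 -0.015  0.01   0.011  0.012  0.013
  0.015  0.015] t 0.0164
z-0.090 10 x [0.01  0.011 0.011 0.012 0.012 0.013 0.014 0.014 0.014 0.014] t 0.0167
z-0.080 16 x [0.004 0.007 0.009 0.01  0.011 0.012 0.013 0.014] t 0.0163
z-0.070 18 x [-0.003 -0.     0.     0.001  0.002  0.004  0.005  0.005  0.007] t 0.0182
z-0.130 50 x [-0.015 -0.009 -0.007 -0.004 -0.003 -0.     0.004  0.007  0.011] t 0.0183
z-0.120 20 x [-0.017 -0.017 -0.015 -0.012 -0.01   0.009  0.01   0.011  0.012  0.013] t 0.0173
z-0.110 17 x [-0.017 -0.017 -0.015 -0.015 -0.012 -0.012  0.011  0.013  0.015] t 0.0167
z-0.100 24 x [-0.02  -0.018 -0.017 -0.014  0.011  0.012  0.013  0.015] t 0.0179
z-0.090 10 x [0.011 0.011 0.011 0.012 0.012 0.012 0.014 0.014 0.014 0.014] t 0.0158
z-0.080 14 x [0.005 0.007 0.007 0.009 0.009 0.01  0.01  0.011 0.012 0.012 0.012 0.013
s9 pail green 104 [0.6045 0.0766 0.0629] 0.027219095811281346 0.07988967673042158
s11 pail green 64 [0.584  0.0689 0.068 ] 0.028306311201036216 0.08125528716218755
s12 pail green 68 [0.5845 0.0695 0.0679] 0.02863153485347647 0.08159218196714502
```

>>> {"method": "apply_moves", "body": {
  "targets": [
    [0.45, 0, 0, 0, 0, 0, 0],
    [0.45, 0, 0, 0, 0, 0, 0],
    [0.45, 0, 0, 0, 0, 0, 0],
    [0.45, 0, 0, 0, 0, 0, 0],
    [0.45, 0, 0, 0, 0, 0, 0],
    [0.45, 0, 0, 0, 0, 0, 0],
    [0.45, 0, 0, 0, 0, 0, 0],
    [0.45, 0, 0, 0, 0, 0, 0],
    [0.45, 0, 0, 0, 0, 0, 0],
    [0.45, 0, 0, 0, 0, 0, 0],
    [0.45, 0, 0, 0, 0, 0, 0],
    [0.45, 0, 0, 0, 0, 0, 0],
    [0.45, 0, 0, 0, 0, 0, 0],
    [0.45, 0, 0, 0, 0, 0, 0],
    [0.45, 0, 0, 0, 0, 0, 0],
    [0.45, 0, 0, 0, 0, 0, 0],
    [0.45, 0, 0, 0, 0, 0, 0],
    [0.45, 0, 0, 0, 0, 0, 0],
    [0.45, 0, 0, 0, 0, 0, 0],
    [0.45, 0, 0, 0, 0, 0, 0]
  ]
}}

```text
time_s: 38.22
tcp_pos: [0.4438, 0.083, 0.1525]
eef_rot: [-180.0, -5.9, -7.0]
contact_force: [-0.4, 0.1, 0.3]
gripper_width: 0.0394
gripper_force: 0.0
```

```bash
python3 -c "
from plant import close_job
print(close_job())"
```

```text
the job is handed in; nothing more can be done
None
```

I handed in the job at about 38 s, verdict not shown: by my last depth readings the hook hangs on the rail next to the ring and the pail hangs still and released from its lower curl; the pail lightly nudged the hook once on a first approach, I set it down and regripped it, I did not measure the bystanders again, and I viewed 11 pictures, one over the limit of 10.

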